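# Clear the jar from under the rail and hang up the ear defenders

### The job

Someone left a reagent jar standing under the hanging rail, just where the ear defenders belong. Move the jar, keeping it upright, to stand in the steel tray, setting it down and not dropping it; then hang the ear defenders over the rail between its two rubber collars, one cup on each side of the bar, lowering the band onto the bar before you let go. Leave the tip box, the wash bottle and the culture dishes where they are.

Things in the scene. Friction and masses are not known exactly. Their poses are not given: they have to be found in the camera images.
- rail: Fixed steel hanging rail: level round bar, 14 mm thick, 296 mm long, along its y, on 14 mm posts at y = +-140 mm (round feet 60 mm wide). Bar's underside 146 mm, top 160 mm above the bench. Two black rubber collars (30 mm diameter, 10 mm wide) on the bar, centred at y = +-75 mm. Origin on the bench below the bar's middle; x level, square to the bar; z up.
- rail_top (a point): The top of the bar midway between the two collars, 160 mm above the bench; axes as the rail's.
- jar: Round squat amber glass jar with label and flush white lid: 64 mm diameter all the way up, 80 mm tall, about 0.3 kg. It stands right under the bar, between the collars, so a tool pointing straight down cannot reach it: come in tilted, under the bar from the robot's side. Origin at the centre of its underside, z up.
- tray: Fixed, shallow, square open steel tray, 160 x 160 mm outside, 16 mm high, walls 4 mm thick; it is to the left or to the right of the rail, nearer the robot. Origin at the centre of its underside.
- tray_in (a point): Centre of the tray's inner floor; x and y along the tray's sides, z up.
- muffs: Ear defenders, 0.25 kg, standing on two grey cups 64 mm wide (y), 72 mm tall, cushion faces 52 mm apart; 134 mm wide overall along x. Black band 20 mm wide (y), 5 mm thick, arches along x. On its crown a solid black lug to grip, 44 mm (x) by 22 mm (y), from 134 to 161 mm above the cups' underside. Origin midway between the cups at their underside. At the rail's side away from the tray.
- muffs_crown (a point): The underside of the band at the middle of the crown, 130 mm above the cups' underside: this point comes to lie on the bar's top when hung. Axes as the ear defenders'.
- tipbox: Blue box of pipette tips, 122 x 84 mm, 67 mm high with tips standing out 10 mm; loose bystander beside the rail. Origin at the centre of its underside.
- washbottle: White plastic bottle, 64 mm diameter, 170 mm tall; loose bystander beside the rail. Origin at the centre of its underside.
- dishes: Stack of two clear culture dishes, 90 mm diameter, 29 mm high; loose bystander between the robot and the rail. Origin at the centre of its underside.

How it is judged:
By the outcome, as a careful person would: the job done as asked, in the order asked, and still so for the second after the job is handed in, with the robot touching nothing.
It also fails if it takes over 70 s, if anything falls off the work surface, if the arm or the gripper's body presses on something with over 40 N, if the wrist force passes 120 N, or if a joint passes its speed limit or range.

### The arm

A 7-joint arm with a two-finger parallel gripper is mounted at the origin on the work surface. World frame = base frame: x ahead of the robot, y to its left, z up, the work surface at z = 0. Lengths are in m, angles in rad, forces in N, time in s.
With the tool pointing down it reaches from about 0.425 to 0.925 m from the base axis. Payload 6.8 kg.
Tool frame: the origin (TCP) lies between the finger pads, 19 mm behind the fingertips; this is the grasp point; x points along the fingers, y is the direction in which the jaws open and shut, and the axes are right-handed (so a half turn about x gives the same grasp; the last joint's range is limited). The gripper opens to 88 mm and grips with 3 to 60 N. Pads are 20 mm wide; open, the fingers measure 115 mm over their backs; the gripper's body (75 mm by 178 mm) begins 61 mm behind the grasp point.
Start: joints at [-0.108, 0.477, 0.022, 1.555, -0.011, 1.109, -0.083], TCP at [0.675, 0, 0.241] pointing down, gripper open.
Joint ranges: [-2.96, 2.96], [-0.34, 2.1], [-1.41, 1.46], [0.24, 2.44], [-1.37, 4.51], [0.17, 1.92], [-2.96, 2.96]. Speed limits (rad/s): [2.39, 2.39, 3.14, 3.14, 3.14, 3.14, 3.14].

### API

Orientations are given as a 3x3 rotation matrix whose columns are the frame's x, y, z axes.
In Python, from bench import env gives the robot as it stands. The module is installed in compiled form; this text tells all that it offers.
- The arm moves only by the tool play_rows, never from a script. Its argument "steps" is a list of rows, each a list of 5 numbers: the shift along the tool's x, y, z as a fraction of full scale, then the turn about the tool's x as a fraction of full scale, then the closure, from 0 (fully open) to 1 (shut). A call has 1 to 12 rows; each row shifts and turns the pose as measured when the row begins, along the tool's axes as they then stand; what a row does not reach is not made up. Full scale, the value 1, is 0.05 m for a shift and 0.1 rad for a turn. A row lasts 1/10 s, in which the tool goes at most 50 mm and 8.59 degrees, less where a joint would pass 70% of its speed; a pose out of reach is approached as far as the arm can. A call with a number of a shift or a turn outside -1 to 1 is refused whole. A call with a gripper value outside its range is refused whole. The fingers move at their own pace and stop on an object; "grip_force" is the grip in N (left out, the last holds). Time passes only in rows, so rows that do not move let the fingers close. It gives the time, the measured TCP pose, the force and the opening at its end, in the units of the state.
- env.read_state(): the state, without advancing time (a new reading comes with each control period).
- env.grab_frame(name): name is "scene" or "side" or "wrist"; returns a dict with "color" (400x640x3 uint8, red, green, blue), "fx", "fy", "cx", "cy" (pixels), "rvec" (rotation vector, rad) and "tvec" (3), from world to camera coordinates, as OpenCV has them. Camera axes: x right, y down, z forward; pixel columns grow to the right and rows downward; lengths in m; the calibration is good to about 2 mm. The wrist camera is an equidistant fisheye: a pixel r from the principal point sees the ray r / f radians off the axis. A picture is of the moment at which its call begins. There is no depth.
- env.close_job(): hands the job in, once; it reports no verdict.
The state is a dict: "time": time; "qpos": joint angles; "joint_vel": joint speeds; "tau": joint torques, N m; "eef_pos": TCP position; "tool_rot": TCP orientation; "contact_force": force on the tool from outside, world axes, zero at the start; "wrist_torque": the same for the moment, N m; "finger_gap": finger opening in m.
Only numpy, scipy, OpenCV 4.12 (cv2) and the standard library are available. Lean on these libraries where they do the work, as an engineer would, in place of code of your own. Each camera call takes 0.05 s, during which the arm holds its last target.

## Working session

There is one attempt and no reset: what is moved stays moved. The work goes in short steps, Python scripts to look and compute and a tool call to move; the robot and the scene stay as the last step left them, time stands still between calls to the robot, and variables do not carry over. Pictures are saved under pics/ and viewed, and the job is handed in when it is done.

Besides the shell and the picture viewer there is one more tool, called after ">>>" as name([rows], argument=value, ...), one row to a line, values as JSON. play_rows: Moves the arm, as the interface text tells. Its arguments: {"type":"object","properties":{"steps":{"type":"array","items":{"type":"array","items":{"type":"number","minimum":-1,"maximum":1}}},"grip_force":{"type":"number"}},"required":["steps"]}

```bash
mkdir -p pics
cat > h.py <<'E'
import numpy as np,cv2
from bench import env
def save(name,fn):
    f=env.grab_frame(name); cv2.imwrite('pics/'+fn+'.png',f['color'][:,:,::-1]); 
    np.savez('pics/'+fn+'.npz',**f); return f
def load(fn): return dict(np.load('pics/'+fn+'.npz'))
def ray(f,u,v,fish=False):
    R=cv2.Rodrigues(np.array(f['rvec'],float))[0]; t=np.array(f['tvec'],float).ravel()
    x=(u-f['cx'])/f['fx'];y=(v-f['cy'])/f['fy']
    if fish:
        r=np.hypot(x,y); d=np.array([x/r*np.sin(r),y/r*np.sin(r),np.cos(r)]) if r>1e-9 else np.array([0,0,1.])
    else: d=np.array([x,y,1.])
    d=R.T@d; return -R.T@t, d/np.linalg.norm(d)
def onz(f,u,v,z,fish=False):
    o,d=ray(f,u,v,fish); return o+d*(z-o[2])/d[2]
def tri(a,b):
    A=np.zeros((3,3));B=np.zeros(3)
    for o,d in (a,b):
        P=np.eye(3)-np.outer(d,d);A+=P;B+=P@o
    return np.linalg.solve(A,B)
def proj(f,p,fish=False):
    R=cv2.Rodrigues(np.array(f['rvec'],float))[0]; c=R@np.array(p,float)+np.array(f['tvec']).ravel()
    if fish:
        th=np.arctan2(np.hypot(c[0],c[1]),c[2]); n=np.hypot(c[0],c[1]); x,y=c[0]/n*th,c[1]/n*th
    else: x,y=c[0]/c[2],c[1]/c[2]
    return np.array([f['cx']+f['fx']*x,f['cy']+f['fy']*y])
E
python3 - <<'E'
from h import *
np.set_printoptions(precision=4,suppress=True)
for n in('scene','side','wrist'):
    f=save(n,n+'0'); R=cv2.Rodrigues(np.array(f['rvec'],float))[0]
    print(n,f['fx'],f['cx'],f['cy'],-R.T@np.array(f['tvec']).ravel(),R[2])
s=env.read_state();print(s)
E
```

```text
scene 459.80657635463905 324.3683607225947 196.82056324481204 [ 1.019  -0.6167  0.8865] [-0.4246  0.5688 -0.7044]
side 476.0352308792348 316.5193227980361 204.4757833488311 [ 0.3126 -0.8665  0.7597] [ 0.2367  0.7882 -0.5681]
wrist 309.70691628693146 317.9897641528456 198.41625779073223 [0.6752 0.075  0.3844] [-0.0011 -0.275  -0.9615]
{'time': 0.15, 'qpos': array([-0.1081,  0.4776,  0.0224,  1.5562, -0.0115,  1.1093, -0.0831]), 'joint_vel': array([-0.0009, -0.    ,  0.0011, -0.0039, -0.0004,  0.    ,  0.0005]), 'tau': array([  0.0026, -58.329 ,   1.5367, -27.2875,  -0.0542,   0.0144,
         0.0001]), 'eef_pos': array([ 0.6746, -0.    ,  0.2406]), 'tool_rot': array([[-0.0014,  1.    ,  0.    ],
       [-0.0001,  0.    , -1.    ],
       [-1.    , -0.0014,  0.0001]]), 'contact_force': array([ 0.5789,  1.0224, -0.6077]), 'wrist_torque': array([ 0.0029,  0.0153, -0.0313]), 'finger_gap': 0.08770513992141282}
```

View pics/scene0.png

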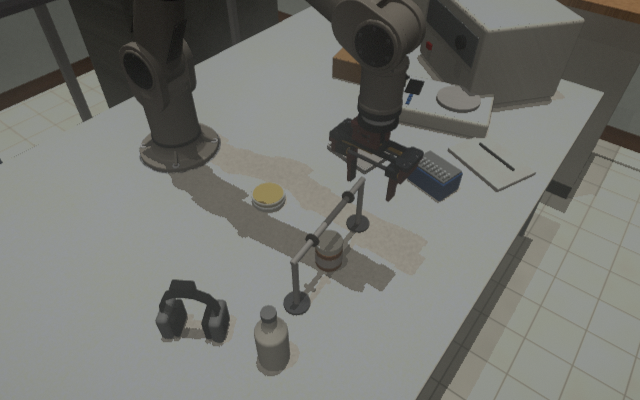

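View pics/side0.png

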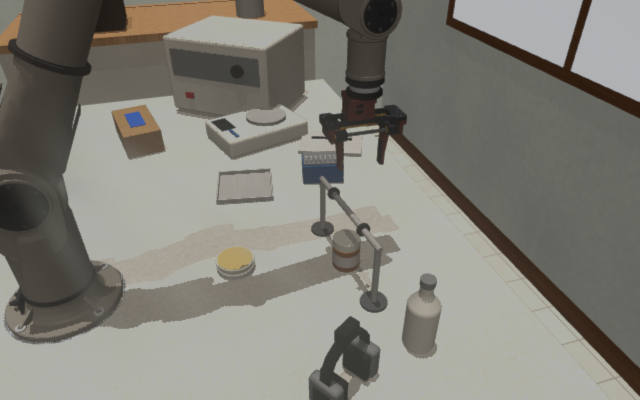

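View pics/wrist0.png

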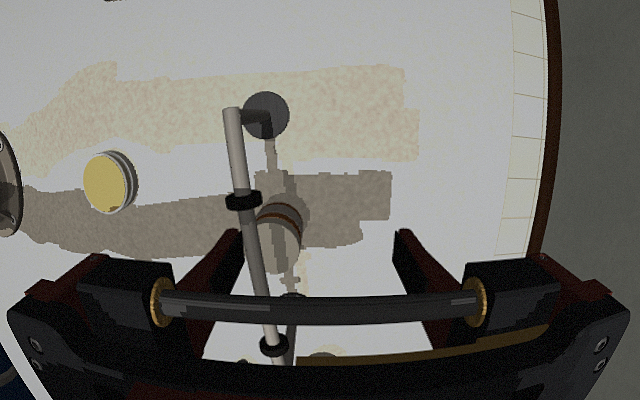

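Scene view: dishes (268,195), rail bar from (296,262) to (362,181), jar (329,252), muffs (195,310), bottle (272,340), tip box (437,172). The tray is mostly hidden in the scene view and shows at (245,186) in the side view. Next I'll take crops to measure from.

Run:
```python
import cv2
a=cv2.imread('pics/scene0.png');b=cv2.imread('pics/side0.png')
cv2.imwrite('pics/c1.png',cv2.resize(a[170:320,270:420],None,fx=4,fy=4,interpolation=cv2.INTER_CUBIC))
cv2.imwrite('pics/c2.png',cv2.resize(a[260:360,140:260],None,fx=6,fy=6,interpolation=cv2.INTER_CUBIC))
cv2.imwrite('pics/c3.png',cv2.resize(b[160:310,210:400],None,fx=4,fy=4,interpolation=cv2.INTER_CUBIC))
cv2.imwrite('pics/c4.png',cv2.resize(b[300:400,290:400],None,fx=6,fy=6,interpolation=cv2.INTER_CUBIC))
```

```text
(no output)
```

View pics/c1.png

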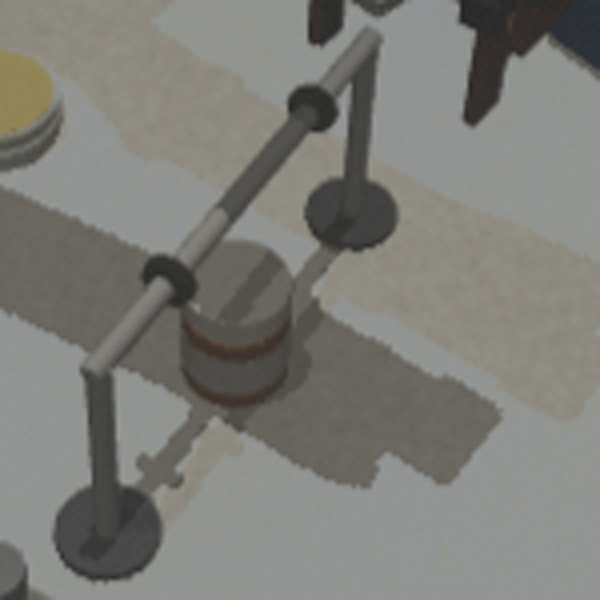

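View pics/c2.png

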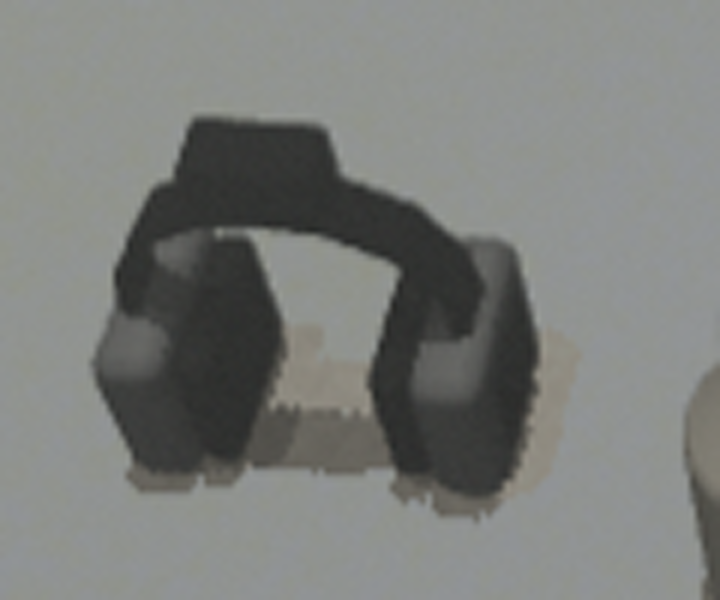

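View pics/c3.png

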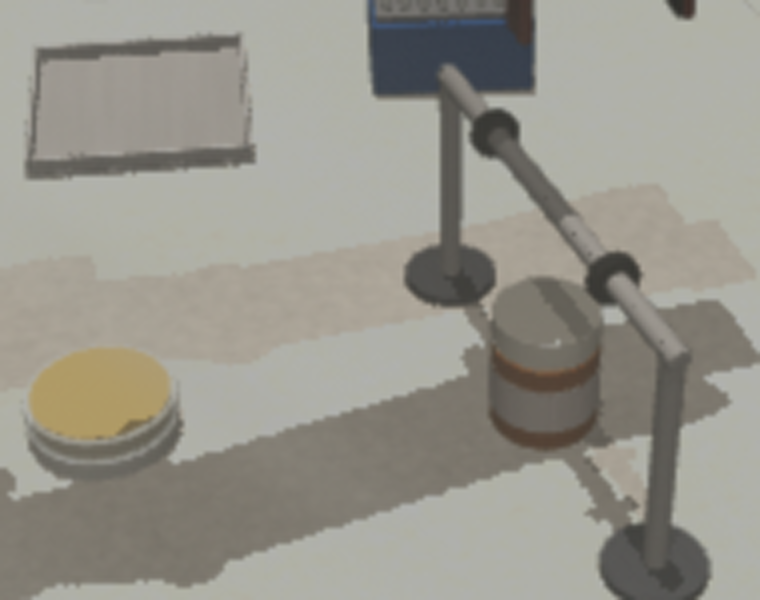

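View pics/c4.png

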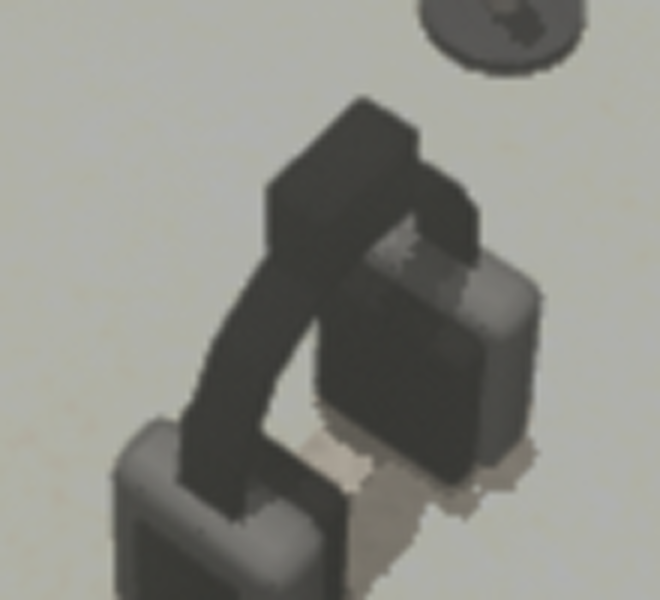

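Run:
```python
from h import *
np.set_printoptions(precision=4,suppress=True)
S=load('scene0');D=load('side0')
s1=lambda x,y:(270+x/4,170+y/4); s2=lambda x,y:(140+x/6,260+y/6)
d3=lambda x,y:(210+x/4,160+y/4); d4=lambda x,y:(290+x/6,300+y/6)
T=lambda a,b:tri(ray(S,*a),ray(D,*b))
print('feet',onz(S,*s1(107,532),.004),onz(S,*s1(350,213),.004),onz(D,*d3(655,567),.004),onz(D,*d3(450,275),.004))
cA=T(s1(169,280),d3(613,278));cB=T(s1(313,107),d3(494,132));print('collars',cA,cB,np.linalg.norm(cA-cB))
print('c z153',onz(S,*s1(169,280),.153),onz(D,*d3(613,278),.153),onz(S,*s1(313,107),.153),onz(D,*d3(494,132),.153))
print('jar',T(s1(237,283),d3(546,313)),onz(S,*s1(237,283),.08),onz(D,*d3(546,313),.08))
for c in((37,47),(240,36),(253,148),(28,162)):print('tray',onz(D,*d3(*c),.016))
print('dish',onz(D,*d3(102,392),.029))
print('lug side')
for c in((365,97),(418,135),(268,187)):print(onz(D,*d4(*c),.161))
print('lug scene')
for c in((200,118),(325,127)):print(onz(S,*s2(*c),.161))
print('lug far corner tri',T(s2(200,118),d4(268,187)),T(s2(325,127),d4(365,97)))
```

```text
feet [ 0.6413 -0.2062  0.004 ] [0.6131 0.0717 0.004 ] [ 0.6382 -0.2075  0.004 ] [0.6101 0.071  0.004 ]
collars [ 0.6329 -0.139   0.1508] [0.6179 0.0115 0.1506] 0.15122840689296657
c z153 [ 0.6342 -0.1406  0.153 ] [ 0.6318 -0.1413  0.153 ] [0.6194 0.0091 0.153 ] [0.6167 0.0085 0.153 ]
jar [ 0.6245 -0.0667  0.074 ] [ 0.6277 -0.0712  0.08  ] [ 0.6218 -0.0733  0.08  ]
tray [0.3893 0.4218 0.016 ]
tray [0.5413 0.3921 0.016 ]
tray [0.5168 0.2368 0.016 ]
tray [0.3631 0.2659 0.016 ]
dish [ 0.3735 -0.0068  0.029 ]
lug side
[ 0.522  -0.3633  0.161 ]
[ 0.531  -0.3803  0.161 ]
[ 0.4864 -0.3854  0.161 ]
lug scene
[ 0.4922 -0.383   0.161 ]
[ 0.5257 -0.3612  0.161 ]
lug far corner tri [ 0.488  -0.3811  0.1555] [ 0.5233 -0.3601  0.1573]
```

Measurements so far:

| Object | Position (m) | Yaw |
|---|---|---|
| Rail centre | (0.626, -0.067) | about 5.8° |
| Jar | (0.625, -0.071) | – |
| Tray | (0.453, 0.329) | – |
| Muffs lug | (0.511, -0.381) | about 30° |

The rows can't command a tilt. A pose beyond reach may tilt the tool, and that tilt should persist. I'll turn the jaws to lie along the rail first, then test this at the outer reach.

>>> play_rows([
  [0,0,0,-1,0],
  [0,0,0,-1,0],
  [0,0,0,-1,0],
  [0,0,0,-1,0],
  [0,0,0,-1,0],
  [0,0,0,-1,0],
  [0,0,0,-1,0],
  [0,0,0,-1,0],
  [0,0,0,-1,0],
  [0,0,0,-1,0],
  [0,0,0,-1,0],
  [0,0,0,-1,0],
])

```text
time: 1.35
eef_pos: [0.6715, -0.0003, 0.2353]
tool_rot: [[-0.011, 0.317, 0.948], [-0.001, 0.948, -0.317], [-1.0, -0.005, -0.01]]
contact_force: [0.3, -0.3, -0.3]
finger_gap: 0.0876
```

>>> play_rows([
  [0,0,0,-1,0],
  [0,0,0,-1,0],
  [0,0,0,-1,0],
  [0,0,0,-1,0],
])

```text
time: 1.75
eef_pos: [0.6704, -0.0007, 0.2336]
tool_rot: [[-0.014, -0.094, 0.995], [-0.002, 0.996, 0.094], [-1.0, -0.0, -0.014]]
contact_force: [-0.3, -0.2, -0.1]
finger_gap: 0.0878
```

>>> play_rows([
  [-0.5,0.5,1,0,0],
  [-0.5,0.5,1,0,0],
  [0,0.2,1,0,0],
  [0,0,1,0,0],
  [0,0,1,0,0],
  [0,0,1,0,0],
])

```text
time: 2.35
eef_pos: [0.9294, 0.0772, 0.2704]
tool_rot: [[-0.028, -0.094, 0.995], [-0.006, 0.996, 0.094], [-1.0, -0.003, -0.028]]
contact_force: [2.1, -0.2, 0.1]
finger_gap: 0.0875
```

>>> play_rows([
  [0,0,1,0,0],
  [0,0,1,0,0],
  [0,0,1,0,0],
])

```text
time: 2.65
eef_pos: [0.946, 0.0399, 0.2444]
tool_rot: [[-0.061, -0.005, 0.998], [0.03, 1.0, 0.007], [-0.998, 0.03, -0.061]]
contact_force: [0.0, -1.1, -1.1]
finger_gap: 0.0876
```

Run:
```python
from h import *
np.set_printoptions(precision=3,suppress=True)
s=env.read_state();print(s['qpos'],s['joint_vel'],s['eef_pos'])
```

```text
[-0.158  1.162  0.413  0.335 -0.41   1.73   1.547] [-0.074  0.324  2.216 -0.175 -2.105  0.187  0.215] [0.946 0.04  0.244]
```

>>> play_rows([
  [0,0,1,0,0],
  [0,0,1,0,0],
  [0,0,1,0,0],
  [0,0,1,0,0],
])

```text
time: 3.05
eef_pos: [0.9797, 0.0098, 0.221]
tool_rot: [[-0.001, 0.05, 0.999], [0.044, 0.998, -0.05], [-0.999, 0.044, -0.003]]
contact_force: [4.2, 3.7, 4.1]
finger_gap: 0.0878
```

Run:
```python
from h import *
np.set_printoptions(precision=3,suppress=True)
s=env.read_state();print(s['qpos'],s['joint_vel'],s['eef_pos'])
```

```text
[-0.147  1.312  1.252  0.241 -1.246  1.752  1.598] [ 0.043  0.349  1.751 -0.008 -1.813 -0.222  0.082] [0.98  0.01  0.221]
```

>>> play_rows([
  [0,0,-1,0,0],
  [0,0,-1,0,0],
  [0,0,-1,0,0],
  [0,0,-1,0,0],
  [0,0,-1,0,0],
  [0,0,-1,0,0],
])

```text
time: 3.65
eef_pos: [0.7411, 0.0183, 0.2128]
tool_rot: [[-0.003, 0.046, 0.999], [0.033, 0.998, -0.046], [-0.999, 0.033, -0.004]]
contact_force: [0.1, -0.4, 0.9]
finger_gap: 0.0878
```

Run:
```python
from h import *
np.set_printoptions(precision=3,suppress=True)
s=env.read_state();print(s['qpos'],s['joint_vel'],s['eef_pos'])
```

```text
[-0.745  1.065  1.386  1.448 -1.069  1.492  2.155] [-0.833 -0.47   0.188  1.518  0.317 -0.457  0.571] [0.741 0.018 0.213]
```

```bash
cat >> h.py <<'E'
from scipy.spatial.transform import Rotation as Ro
DATA=[([-0.1081,0.4776,0.0224,1.5562,-0.0115,1.1093,-0.0831],[.6746,0,.2406]),
([-0.158,1.162,0.413,0.335,-0.41,1.73,1.547],[.946,.040,.2444]),
([-0.147,1.312,1.252,0.241,-1.246,1.752,1.598],[.9797,.0098,.221]),
([-0.745,1.065,1.386,1.448,-1.069,1.492,2.155],[.7411,.0183,.2128])]
def fk(q,L,full=False):
    R=Ro.identity();p=np.array([0,0,L[0]]);P=[p]
    for i in range(0,6,2):
        R=R*Ro.from_euler('ZY',[q[i],q[i+1]]); p=p+R.apply([L[4+i//2] if len(L)>4 else 0,0,L[1+i//2]]);P.append(p)
    R=R*Ro.from_euler('z',q[6])
    return (P,R.as_matrix()) if full else p
E
python3 - <<'E'
from h import *
from scipy.optimize import least_squares
np.set_printoptions(precision=4,suppress=True)
for n in(4,7):
    r=least_squares(lambda L:np.concatenate([fk(q,L)-p for q,p in DATA]),[.3,.4,.4,.3]+[0]*(n-4));print(r.x,r.fun)
s=env.read_state();print(fk(s['qpos'],r.x,True)[1],s['tool_rot'])
E
```

```text
[-0.9119  0.4942  0.4886 -0.9253] [-0.0118 -0.0609 -0.0065  0.0441 -0.0967  0.0118 -0.0274  0.0019  0.0041
 -0.0275  0.0048 -0.0094]
[-0.6035  0.4936  0.4572 -0.6309  0.0028  0.0193 -0.0393] [-0.0074 -0.0611  0.0023  0.0366 -0.0986  0.0003 -0.0194  0.0073  0.0029
 -0.0318  0.0123 -0.0054]
[[-0.0462  0.9989 -0.0027]
 [ 0.9984  0.0461 -0.0332]
 [-0.033  -0.0042 -0.9994]] [[-0.0027  0.0462  0.9989]
 [ 0.0332  0.9984 -0.0461]
 [-0.9994  0.033  -0.0042]]
```

```bash
cat >> h.py <<'E'
def fk2(q,L,full=False):
    # L: z0, then 3 vectors
    R=Ro.identity();p=np.array([0,0,L[0]]);P=[p]
    for i in range(3):
        R=R*Ro.from_euler('ZY',[q[2*i],q[2*i+1]]); p=p+R.apply(L[1+3*i:4+3*i]);P.append(p)
    R=R*Ro.from_euler('z',q[6])
    M=R.as_matrix()
    return (P,M[:,[2,1,0]]*np.array([1,1,1])) if full else p
E
python3 - <<'E'
from h import *
from scipy.optimize import least_squares
np.set_printoptions(precision=4,suppress=True)
g=np.array([.365,0,.035,.395,0,.03,.385,0,0.05,.3])
r=least_squares(lambda L:np.concatenate([np.concatenate([fk2(q,L)-p for q,p in DATA]),.03*(L-g)]),g);print(r.x,r.fun[:12])
E
```

```text
[ 0.1013 -0.0051  0.0449  0.528  -0.0014  0.0426  0.4461 -0.0326  0.0048
  0.136 ] [ 0.002   0.0303 -0.0016  0.005  -0.0437 -0.0051 -0.0081  0.0122  0.0023
  0.0006  0.0011  0.0046]
```

Run:
```python
from h import *
from scipy.optimize import least_squares
np.set_printoptions(precision=4,suppress=True)
def fk3(q,L):
    z=lambda a:Ro.from_euler('z',a);y=lambda a:Ro.from_euler('y',a)
    p=np.array([0,0,L[0]]);R=z(q[0])*y(q[1]);p=p+R.apply([0,L[1],L[2]])
    R=R*z(q[2]);p=p+R.apply([L[3],0,0]);R=R*y(q[3]);p=p+R.apply([L[4],L[5],L[6]])
    R=R*z(q[4])*y(q[5]);p=p+R.apply([L[7],L[8],L[9]]);return p
s=env.read_state();D=DATA[:3]+[(s['qpos'],s['eef_pos'])]
g=np.array([.365,.065,.395,-.02,-.02,0,.385,-.015,0.05,.3])
for w in(.1,.01,.001):
    r=least_squares(lambda L:np.concatenate([np.concatenate([fk3(q,L)-p for q,p in D]),w*(L-g)]),g);print(r.x,r.fun[:12])
```

```text
[ 0.2844  0.0499  0.526  -0.0051  0.0081  0.04    0.4447 -0.0393  0.0037
  0.3086] [ 0.0021  0.0316 -0.0007 -0.0005 -0.0457 -0.0057 -0.0036  0.0122  0.0032
  0.0002  0.0028  0.004 ]
[-0.0635  0.0479  0.5226 -0.0065 -0.0025  0.0457  0.4404 -0.039  -0.0021
 -0.03  ] [ 0.0002  0.0296 -0.001   0.0103 -0.0421 -0.0043 -0.0122  0.0103  0.0015
  0.0009  0.0019  0.0038]
[-0.1049  0.0478  0.522  -0.0067 -0.0038  0.0462  0.4397 -0.0393 -0.0027
 -0.0705] [ 0.      0.0293 -0.001   0.0115 -0.0417 -0.0041 -0.0133  0.0101  0.0013
  0.001   0.002   0.0038]
```

Run:
```python
from h import *
np.set_printoptions(precision=3,suppress=True)
for q,p in DATA: print(fk2(q,np.zeros(10),True)[1][:,0], p)
```

```text
[-0.001  0.    -1.   ] [0.6746, 0, 0.2406]
[-0.061 -0.029 -0.998] [0.946, 0.04, 0.2444]
[-0.    -0.044 -0.999] [0.9797, 0.0098, 0.221]
[-0.003 -0.033 -0.999] [0.7411, 0.0183, 0.2128]
```

>>> play_rows([
  [-0.4,0,-0.4,0,0],
  [-0.4,0,-0.4,0,0],
  [-0.2,0,0,0,0],
  [0,0,0,0,0],
])

```text
time: 4.05
eef_pos: [0.6932, 0.022, 0.2612]
tool_rot: [[-0.01, 0.047, 0.999], [0.039, 0.998, -0.047], [-0.999, 0.038, -0.012]]
contact_force: [0.6, 0.5, 0.4]
finger_gap: 0.0876
```

Run:
```python
from h import *
s=env.read_state();print(list(s['qpos'].round(4)),s['joint_vel'].round(2),list(s['eef_pos'].round(4)))
print(s['tool_rot'].round(3))
save('side','side1');save('scene','scene1')
```

```text
[np.float64(-0.818), np.float64(0.9523), np.float64(1.4123), np.float64(1.5266), np.float64(-0.9676), np.float64(1.499), np.float64(2.1502)] [-0.01 -0.01 -0.02  0.03  0.01 -0.01 -0.  ] [np.float64(0.6932), np.float64(0.022), np.float64(0.2612)]
[[-0.01   0.047  0.999]
 [ 0.039  0.998 -0.047]
 [-0.999  0.038 -0.012]]
```

View pics/side1.png

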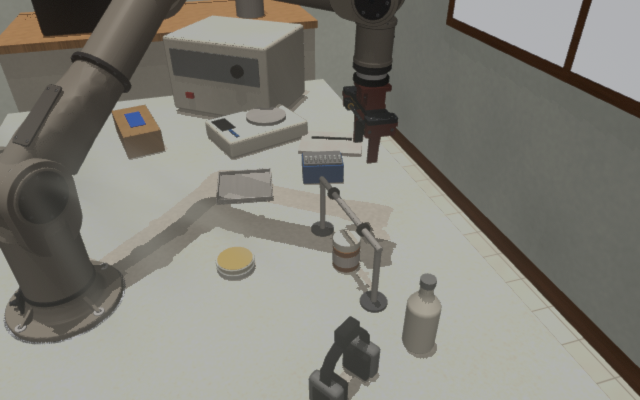

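View pics/scene1.png

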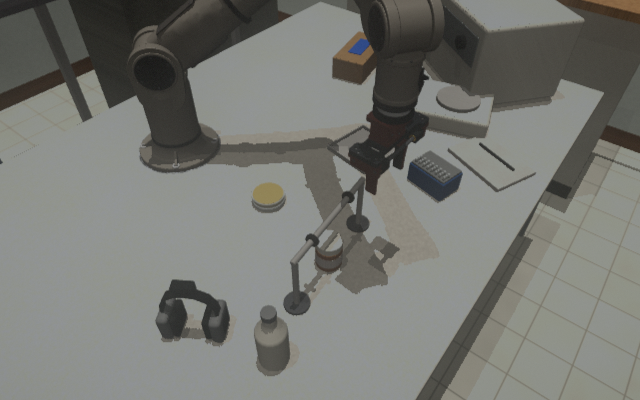

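```bash
cat >> h.py <<'E'
DATA+=[([-0.818,.9523,1.4123,1.5266,-.9676,1.499,2.1502],[.6932,.022,.2612])]
E
python3 - <<'E'
from h import *
from scipy.optimize import least_squares
np.set_printoptions(precision=4,suppress=True)
g=np.array([.365,0,0,.395,0,0,.385,0,0.,.3])
sg=np.array([-1,1,-1,1,-1,1,-1])
r=least_squares(lambda L:np.concatenate([np.concatenate([fk2(q*sg,L)-p for q,p in DATA]),.003*(L-g)]),g);print(r.x,r.fun[:15])
print(fk2(np.array(DATA[-1][0])*sg,r.x,True))
E
```

```text
[ 0.2914 -0.0002 -0.0303  0.5416  0.0002 -0.0315  0.4717 -0.0011 -0.0002
  0.3213] [-0.      0.0002  0.0001 -0.0001 -0.0003 -0.      0.0001  0.0001  0.0002
  0.0002  0.0001 -0.0002 -0.0002 -0.0001  0.    ]
([array([0.    , 0.    , 0.2914]), array([0.3237, 0.3012, 0.6056]), array([0.6956, 0.0103, 0.5823]), array([0.693 , 0.0219, 0.2612])], array([[-0.0105, -0.9988, -0.0473],
       [ 0.0388,  0.0469, -0.9981],
       [-0.9992,  0.0123, -0.0383]]))
```

>>> play_rows([
  [-1,0,-0.4,0,0],
  [-1,0,-0.4,0,0],
  [-1,0,-0.4,0,0],
  [-1,0,-0.4,0,0],
  [-1,0,-0.4,0,0],
  [-1,0,-0.4,0,0],
  [-1,0,-0.4,0,0],
  [-1,0,0,0,0],
])

```text
time: 4.95
eef_pos: [0.5735, 0.0179, 0.6169]
tool_rot: [[-0.039, 0.049, 0.998], [0.023, 0.999, -0.048], [-0.999, 0.021, -0.04]]
contact_force: [3.4, -0.4, -2.5]
finger_gap: 0.088
```

```bash
cat > st.py <<'E'
from h import *
s=env.read_state();q=s['qpos'];R=s['tool_rot'];np.set_printoptions(precision=3,suppress=True)
print('t',s['time'],'q',q,'\np',s['eef_pos'],'F',s['contact_force'],'gap',round(s['finger_gap'],4));print(R)
print('tilt deg',np.degrees(np.arccos(-R[2,0])),'az of x',np.degrees(np.arctan2(R[1,0],R[0,0])),'jaw slope',np.degrees(np.arcsin(R[2,1])),'jaw az',np.degrees(np.arctan2(R[1,1],R[0,1])))
E
python3 st.py
```

```text
t 4.95 q [-0.874  0.375  1.212  1.132 -0.381  1.896  1.725] 
p [0.574 0.018 0.617] F [ 3.423 -0.352 -2.485] gap 0.088
[[-0.039  0.049  0.998]
 [ 0.023  0.999 -0.048]
 [-0.999  0.021 -0.04 ]]
tilt deg 2.5725387214944346 az of x 149.464888060015 jaw slope 1.1968387997265393 jaw az 87.17455470123733
```

q6 is at 1.896, close to its 1.92 limit. Continuing up.

>>> play_rows([
  [-1,0,0,0,0],
  [-1,0,0,0,0],
  [-1,0,0,0,0],
  [-1,0,0,0,0],
])

```text
time: 5.35
eef_pos: [0.5804, 0.0127, 0.6454]
tool_rot: [[-0.026, 0.045, 0.999], [0.032, 0.998, -0.045], [-0.999, 0.031, -0.027]]
contact_force: [1.0, -0.6, -1.4]
finger_gap: 0.0876
```

```bash
python3 st.py
```

```text
t 5.35 q [-0.336  0.257  0.334  1.007 -0.123  1.915  1.475] 
p [0.58  0.013 0.645] F [ 1.025 -0.599 -1.416] gap 0.0876
[[-0.026  0.045  0.999]
 [ 0.032  0.998 -0.045]
 [-0.999  0.031 -0.027]]
tilt deg 2.358495931107687 az of x 129.00900412151915 jaw slope 1.763833797682041 jaw az 87.39860573243035
```

>>> play_rows([
  [-1,0,0,0,0],
  [-1,0,0,0,0],
  [-1,0,0,0,0],
  [-1,0,0,0,0],
])

```text
time: 5.75
eef_pos: [0.551, 0.0052, 0.73]
tool_rot: [[0.136, 0.049, 0.989], [0.042, 0.998, -0.055], [-0.99, 0.049, 0.134]]
contact_force: [-0.4, 0.4, -0.3]
finger_gap: 0.0877
```

```bash
python3 st.py
```

```text
t 5.75 q [-0.468  0.158  0.482  0.947 -0.123  1.915  1.473] 
p [0.551 0.005 0.73 ] F [-0.435  0.412 -0.285] gap 0.0877
[[ 0.136  0.049  0.989]
 [ 0.042  0.998 -0.055]
 [-0.99   0.049  0.134]]
tilt deg 8.200209157418428 az of x 17.14887955383965 jaw slope 2.816175337816815 jaw az 87.18948393608478
```

>>> play_rows([
  [-1,0,0.1,0,0],
  [-1,0,0.1,0,0],
  [-1,0,0.1,0,0],
  [-1,0,0.2,0,0],
  [-1,0,0.2,0,0],
  [-1,0,0.3,0,0],
])

```text
time: 6.35
eef_pos: [0.5097, -0.0144, 0.8531]
tool_rot: [[0.379, 0.056, 0.924], [0.05, 0.995, -0.081], [-0.924, 0.077, 0.374]]
contact_force: [0.2, -0.5, -0.3]
finger_gap: 0.088
```

```bash
python3 st.py
```

```text
t 6.35 q [-0.755  0.047  0.767  0.802 -0.091  1.915  1.457] 
p [ 0.51  -0.014  0.853] F [ 0.177 -0.523 -0.282] gap 0.088
[[ 0.379  0.056  0.924]
 [ 0.05   0.995 -0.081]
 [-0.924  0.077  0.374]]
tilt deg 22.458352703519626 az of x 7.595140966534896 jaw slope 4.440399203409978 jaw az 86.7670926171978
```

>>> play_rows([
  [-1,0,0.3,0,0],
  [-1,0,0.3,0,0],
  [-1,0,0.3,0,0],
  [-1,0,0.3,0,0],
  [-1,0,0.3,0,0],
])

```text
time: 6.85
eef_pos: [0.465, -0.0342, 0.9468]
tool_rot: [[0.556, 0.05, 0.83], [0.057, 0.993, -0.099], [-0.829, 0.103, 0.55]]
contact_force: [-0.8, 0.1, 0.1]
finger_gap: 0.0878
```

```bash
python3 st.py
```

```text
t 6.85 q [-0.227  0.002  0.196  0.632 -0.043  1.915  1.431] 
p [ 0.465 -0.034  0.947] F [-0.814  0.101  0.096] gap 0.0878
[[ 0.556  0.05   0.83 ]
 [ 0.057  0.993 -0.099]
 [-0.829  0.103  0.55 ]]
tilt deg 33.988822396998124 az of x 5.901050884339307 jaw slope 5.889440107475171 jaw az 87.10046213777288
```

>>> play_rows([
  [-1,0,0.3,-0.9,0],
  [0,0,0,-0.9,0],
  [0,0,0,0,0],
])

```text
time: 7.15
eef_pos: [0.4481, -0.0446, 0.9671]
tool_rot: [[0.593, -0.08, 0.801], [0.052, 0.997, 0.061], [-0.803, 0.006, 0.595]]
contact_force: [-0.1, -1.3, -0.4]
finger_gap: 0.088
```

```bash
cat > go.py <<'E'
import sys
from h import *
s=env.read_state();t=np.array(eval(sys.argv[1]),float);d=t-s['eef_pos'];b=s['tool_rot'].T@d/.05
print('delta',d.round(4),'total in tool units',b.round(2),'|max|',abs(b).max().round(2))
E
python3 st.py; python3 go.py '[.535,-.080,.19]'
```

```text
t 7.15 q [-0.046 -0.007  0.041  0.597 -0.052  1.916  1.61 ] 
p [ 0.448 -0.045  0.967] F [-0.117 -1.279 -0.375] gap 0.088
[[ 0.593 -0.08   0.801]
 [ 0.052  0.997  0.061]
 [-0.803  0.006  0.595]]
tilt deg 36.549754335656004 az of x 5.024455884623402 jaw slope 0.33456865533141017 jaw az 94.5731226792607
delta [ 0.0869 -0.0354 -0.7771] total in tool units [13.48 -0.93 -7.91] |max| 13.48
```

>>> play_rows([
  [0.9,-0.05,-0.5,0,0],
  [0.9,-0.05,-0.5,0,0],
  [0.9,-0.05,-0.5,0,0],
  [0.9,-0.05,-0.5,0,0],
  [0.9,-0.05,-0.5,0,0],
  [0.9,-0.05,-0.5,0,0],
  [0.9,-0.05,-0.5,0,0],
  [0.9,-0.05,-0.5,0,0],
])

```text
time: 7.95
eef_pos: [0.5067, -0.0655, 0.5825]
tool_rot: [[0.612, -0.056, 0.789], [0.066, 0.998, 0.019], [-0.788, 0.041, 0.614]]
contact_force: [1.8, -0.8, 0.7]
finger_gap: 0.0879
```

```bash
python3 st.py; python3 go.py '[.54,-.080,.19]'
```

```text
t 7.95 q [-0.007 -0.294  0.058  1.807 -0.1    0.975  1.695] 
p [ 0.507 -0.066  0.583] F [ 1.845 -0.779  0.674] gap 0.0879
[[ 0.612 -0.056  0.789]
 [ 0.066  0.998  0.019]
 [-0.788  0.041  0.614]]
tilt deg 37.992528822199 az of x 6.201682707286477 jaw slope 2.349931797035478 jaw az 93.19002387935679
delta [ 0.0333 -0.0145 -0.3925] total in tool units [ 6.57 -0.65 -4.3 ] |max| 6.57
```

>>> play_rows([
  [0.7,-0.07,-0.45,-0.2,0],
  [0.7,-0.07,-0.45,-0.2,0],
  [0.7,-0.07,-0.45,-0.2,0],
  [0.7,-0.07,-0.45,0,0],
  [0.7,-0.07,-0.45,0,0],
  [0.7,-0.07,-0.45,0,0],
  [0.7,-0.07,-0.45,0,0],
])

```text
time: 8.65
eef_pos: [0.5323, -0.0881, 0.2759]
tool_rot: [[0.61, -0.077, 0.789], [0.071, 0.997, 0.043], [-0.789, 0.03, 0.613]]
contact_force: [1.4, 1.4, -0.5]
finger_gap: 0.0879
```

```bash
python3 st.py; python3 go.py '[.54,-.080,.19]';python3 -c "
from h import *
save('side','side2');save('wrist','wrist2')"
```

```text
t 8.65 q [-0.189 -0.044  0.324  2.305 -0.552  0.273  2.266] 
p [ 0.532 -0.088  0.276] F [ 1.429  1.4   -0.515] gap 0.0879
[[ 0.61  -0.077  0.789]
 [ 0.071  0.997  0.043]
 [-0.789  0.03   0.613]]
tilt deg 37.88073674435108 az of x 6.620365534660737 jaw slope 1.6991697265334667 jaw az 94.43500094958502
delta [ 0.0077  0.0081 -0.0859] total in tool units [ 1.46  0.1  -0.93] |max| 1.46
```

View pics/side2.png

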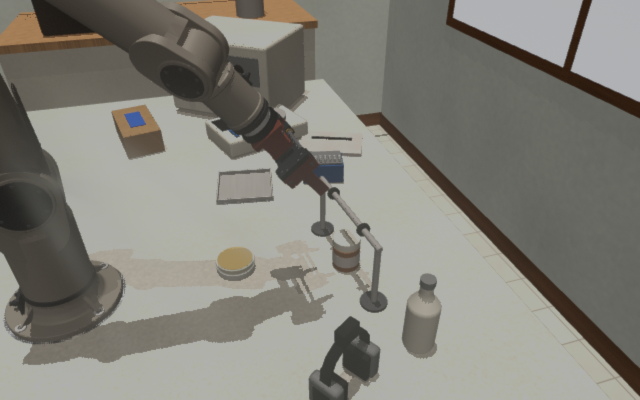

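View pics/wrist2.png

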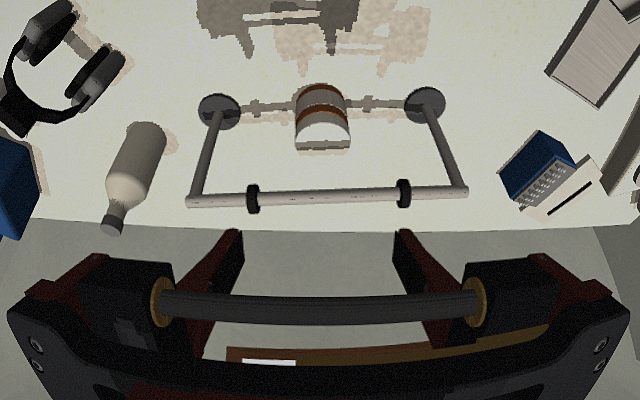

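```bash
cat >> h.py <<'E'
LK=np.array([0.2914,0,-.0303,.5416,0,-.0315,.4717,0,0,.3213]); SG=np.array([-1,1,-1,1,-1,1,-1])
LO=np.array([-2.96,-.34,-1.41,.24,-1.37,.17,-2.96]);HI=np.array([2.96,2.1,1.46,2.44,4.51,1.92,2.96])
def FK(q):
    P,M=fk2(np.array(q)*SG,LK,True); fkz,fky,fkx=M[:,0],M[:,1],M[:,2]
    return P,np.column_stack([fkz,-fkx,-fky])
def pose(t,az,jawaz=None):
    # tilt t deg, heading az deg -> R with jaw horizontal (y at az+90)
    t,az=np.radians(t),np.radians(az); x=np.array([np.sin(t)*np.cos(az),np.sin(t)*np.sin(az),-np.cos(t)])
    y=np.array([-np.sin(az),np.cos(az),0]); return np.column_stack([x,y,np.cross(x,y)])
from scipy.optimize import least_squares
def err(q,p,R):
    P,M=FK(q); return np.concatenate([(P[-1]-p)*5,(Ro.from_matrix(R.T@M)).as_rotvec()])
def ik(p,R,q0,w=0.003):
    r=least_squares(lambda q:np.concatenate([err(q,p,R),w*(q-q0)]),np.clip(q0,LO+1e-3,HI-1e-3),bounds=(LO,HI))
    return r.x,np.linalg.norm(r.fun[:6])
E
python3 - <<'E'
from h import *
np.set_printoptions(precision=2,suppress=True)
s=env.read_state();P,R=FK(s['qpos']);print(abs(P[-1]-s['eef_pos']).max(),abs(R-s['tool_rot']).max())
rng=np.random.default_rng(0)
for nm,p in(('jar',[.6245,-.071,.045]),('tray',[.4526,.329,.055])):
  for t in(30,38):
    sol=[]
    for k in range(60):
        q0=LO+(HI-LO)*rng.random(7)
        if k==0:q0=s['qpos']
        q,e=ik(np.array(p),pose(t,6.5),q0,1e-4)
        if e<2e-3: sol.append(q)
    print(nm,t,len(sol))
    for q in sol[:14]: print(q,'elbow',FK(q)[0][1])
E
```

```text
0.0021001323988002474 4.718447854656915e-16
jar 30 32
[ 0.46  0.59 -0.49  2.16  2.01  0.17 -0.18] elbow [ 0.26 -0.16  0.74]
[-0.16  0.56  0.27  2.2   4.17  0.25 -2.5 ] elbow [0.29 0.02 0.75]
[ 0.97  0.94 -1.2   2.13  1.74  0.69  0.36] elbow [ 0.22 -0.38  0.61]
[ 1.06  1.15 -1.41  2.13  1.78  0.93  0.46] elbow [ 0.22 -0.45  0.51]
[ 0.76  0.73 -0.88  2.14  1.75  0.4   0.2 ] elbow [ 0.24 -0.27  0.7 ]
[-0.02  0.55  0.09  2.19  4.    0.17 -2.29] elbow [ 0.28 -0.03  0.75]
[-0.72  0.94  1.09  2.23  4.33  0.85 -2.9 ] elbow [0.35 0.27 0.61]
[ 0.46  0.59 -0.49  2.16  2.01  0.17 -0.18] elbow [ 0.26 -0.16  0.74]
[ 1.03  1.07 -1.33  2.13  1.76  0.83  0.42] elbow [ 0.22 -0.42  0.55]
[ 0.46  0.59 -0.49  2.16  2.01  0.17 -0.18] elbow [ 0.26 -0.16  0.74]
[ 0.95  0.92 -1.18  2.13  1.74  0.66  0.35] elbow [ 0.22 -0.37  0.62]
[-0.02  0.55  0.09  2.19  4.    0.17 -2.29] elbow [ 0.28 -0.03  0.75]
[ 0.48  0.6  -0.51  2.16  1.98  0.18 -0.14] elbow [ 0.26 -0.17  0.74]
[ 0.8   0.75 -0.94  2.14  1.74  0.44  0.23] elbow [ 0.24 -0.29  0.69]
jar 38 37
[ 0.87  0.81 -0.98  2.22  2.22  0.51 -0.16] elbow [ 0.23 -0.32
[... 2139 characters left out ...]
w [0.16 0.21 0.76]
[-0.7   0.54 -0.39  2.33  1.81  0.71 -1.  ] elbow [0.23 0.16 0.76]
[-0.7   0.54 -0.38  2.33  1.81  0.71 -1.  ] elbow [0.23 0.16 0.76]
[-0.53  0.58 -0.59  2.32  1.8   0.82 -0.94] elbow [0.27 0.12 0.74]
[-1.35  0.56  0.38  2.37  2.03  0.36 -1.37] elbow [0.09 0.27 0.75]
[-0.91  0.52 -0.14  2.34  1.84  0.6  -1.09] elbow [0.19 0.19 0.76]
[-0.28  0.7  -0.9   2.31  1.8   1.01 -0.85] elbow [0.34 0.07 0.71]
[-1.82  0.9   1.05  2.4   3.84  0.3   2.96] elbow [-0.07  0.42  0.63]
[-1.83  0.92  1.07  2.4   3.89  0.31  2.9 ] elbow [-0.08  0.43  0.62]
[-1.84  0.95  1.09  2.4   3.95  0.34  2.84] elbow [-0.09  0.43  0.61]
[-1.84  0.95  1.1   2.4   3.95  0.34  2.83] elbow [-0.09  0.43  0.6 ]
```

```bash
cat >> h.py <<'E'
def step(q,p,R,n=4,lam=1e-3):
    q=np.array(q,float)
    # bounded min-change linearised IK
    from scipy.optimize import lsq_linear
    for _ in range(n):
        e=err(q,p,R);J=np.column_stack([(err(q+1e-5*np.eye(7)[i],p,R)-e)/1e-5 for i in range(7)])
        A=np.vstack([J,lam*np.eye(7)*30]);b=np.concatenate([-e,np.zeros(7)])
        q=np.clip(q+lsq_linear(A,b,bounds=(np.minimum(LO-q,-1e-6),np.maximum(HI-q,1e-6))).x,LO,HI)
    return q
def sim(q,R,pts,ds=.03,verbose=True):
    p=FK(q)[0][-1]
    for t in pts:
        t=np.array(t,float);n=int(np.ceil(np.linalg.norm(t-p)/ds))
        for k in range(1,n+1):
            q=step(q,p+(t-p)*k/n,R)
        P,M=FK(q);p=P[-1]
        if verbose: print(t,'->',q.round(2),'pe mm',(1000*np.linalg.norm(p-t)).round(1),'re deg',np.degrees(Ro.from_matrix(R.T@M).magnitude()).round(1),'elbow',P[1].round(2))
    return q
E
python3 - <<'E'
from h import *
s=env.read_state();q=s['qpos'];R=s['tool_rot']
print('direct');sim(q,R,[[.54,-.08,.19],[.6245,-.071,.045]])
for y in(.1,.2,.3):
  print(y);sim(q,R,[[.55,-.05,.40],[.55,y,.4],[.55,y,.25],[.54,y/2,.2],[.54,-.08,.18],[.6245,-.071,.045]])
E
```

```text
direct
[ 0.54 -0.08  0.19] -> [ 0.05  0.14  0.08  2.34 -1.25  0.17  2.96] pe mm 2.4 re deg 1.9 elbow [ 0.07 -0.03  0.83]
[ 0.6245 -0.071   0.045 ] -> [ 0.06  0.53  0.04  2.12 -1.27  0.17  2.96] pe mm 11.9 re deg 11.4 elbow [ 0.27 -0.05  0.76]
0.1
[ 0.55 -0.05  0.4 ] -> [-0.12 -0.16  0.13  2.1  -0.12  0.56  1.74] pe mm 0.0 re deg 0.0 elbow [-0.08 -0.04  0.83]
[0.55 0.1  0.4 ] -> [-0.11 -0.13 -0.24  2.08  0.21  0.57  1.14] pe mm 0.0 re deg 0.0 elbow [-0.07 -0.04  0.83]
[0.55 0.1  0.25] -> [-0.09  0.05 -0.29  2.28  0.79  0.24  0.54] pe mm 0.0 re deg 0.0 elbow [ 0.03 -0.03  0.83]
[0.54 0.05 0.2 ] -> [ 0.38  0.16 -0.67  2.35  1.46  0.18 -0.01] pe mm 0.0 re deg 0.0 elbow [ 0.07 -0.06  0.83]
[ 0.54 -0.08  0.18] -> [ 1.12  0.36 -1.13  2.32  1.52  0.17  0.31] pe mm 0.0 re deg 0.0 elbow [ 0.05 -0.18  0.8 ]
[ 0.6245 -0.071   0.045 ] -> [ 0.92  0.87 -1.07  2.21  2.11  0.56 -0.06] pe mm 0.0 re deg 0.0 elbow [ 0.22 -0.35  0.64]
0.2
[ 0.55 -0.05  0.4 ] -> [-0.12 -0.16  0.13  2.1  -0.12  0.56  1.74] pe mm 0.0 re deg 0.0 elbow [-0.08 -0.04  0.83]
[0.55 0.2  0.4 ] -> [-0.16 -0.06 -0.43  2.01  0.43  0.
[... 494 characters left out ...]
 0.22 -0.35  0.64]
0.3
[ 0.55 -0.05  0.4 ] -> [-0.12 -0.16  0.13  2.1  -0.12  0.56  1.74] pe mm 0.0 re deg 0.0 elbow [-0.08 -0.04  0.83]
[0.55 0.3  0.4 ] -> [-0.26  0.05 -0.55  1.91  0.63  0.76  0.46] pe mm 0.0 re deg 0.0 elbow [ 0.04 -0.02  0.83]
[0.55 0.3  0.25] -> [-0.36  0.22 -0.49  2.1   1.07  0.58 -0.03] pe mm 0.0 re deg 0.0 elbow [0.12 0.01 0.82]
[0.54 0.15 0.2 ] -> [-0.19  0.16 -0.35  2.32  1.39  0.3  -0.17] pe mm 0.0 re deg 0.0 elbow [ 0.09 -0.01  0.83]
[ 0.54 -0.08  0.18] -> [ 1.12  0.36 -1.13  2.32  1.52  0.17  0.31] pe mm 0.0 re deg 0.0 elbow [ 0.05 -0.18  0.8 ]
[ 0.6245 -0.071   0.045 ] -> [ 0.92  0.87 -1.07  2.21  2.11  0.56 -0.06] pe mm 0.0 re deg 0.0 elbow [ 0.22 -0.35  0.64]
```

The arm model now matches the measured poses. Going straight to the jar would run into the q6 lower limit, but a detour through +y brings the elbow round to the good side.

```bash
python3 go.py '[.55,-.05,.40]';python3 go.py '[.55,.2,.40]'
```

```text
delta [0.0206 0.0367 0.1287] total in tool units [-1.75  0.78  1.92] |max| 1.92
delta [0.0206 0.2867 0.1287] total in tool units [-1.38  5.76  2.13] |max| 5.76
```

>>> play_rows([
  [-0.6,0.2,0.7,0,0],
  [-0.6,0.3,0.6,0,0],
  [-0.4,0.5,0.5,0,0],
  [0,0.8,0.1,0,0],
  [0,0.8,0.1,0,0],
  [0,0.8,0.1,0,0],
  [0,0.8,0,0,0],
  [0,0.8,0,0,0],
  [0,0.6,0,0,0],
])

```text
time: 9.65
eef_pos: [0.5553, 0.1858, 0.4332]
tool_rot: [[0.632, -0.024, 0.774], [0.048, 0.999, -0.008], [-0.773, 0.042, 0.633]]
contact_force: [0.2, 0.1, 0.2]
finger_gap: 0.088
```

```bash
python3 st.py; python3 go.py '[.55,.2,.24]'
```

```text
t 9.65 q [-0.148 -0.09  -0.418  1.976  0.444  0.677  0.737] 
p [0.555 0.186 0.433] F [0.189 0.064 0.235] gap 0.088
[[ 0.632 -0.024  0.774]
 [ 0.048  0.999 -0.008]
 [-0.773  0.042  0.633]]
tilt deg 39.34567678076625 az of x 4.313665921821859 jaw slope 2.420972319617401 jaw az 91.35755200625952
delta [-0.0053  0.0142 -0.1932] total in tool units [ 2.94  0.12 -2.53] |max| 2.94
```

>>> play_rows([
  [0.5,0,-0.4,-0.3,0],
  [0.6,0,-0.5,-0.3,0],
  [0.6,0,-0.5,-0.1,0],
  [0.6,0,-0.5,0,0],
  [0.5,0,-0.4,0,0],
])

```text
time: 10.15
eef_pos: [0.5695, 0.1976, 0.2754]
tool_rot: [[0.671, -0.065, 0.738], [0.052, 0.998, 0.041], [-0.739, 0.011, 0.673]]
contact_force: [1.6, -1.0, 0.1]
finger_gap: 0.0881
```

```bash
python3 st.py; python3 go.py '[.545,.09,.2]'; python3 -c "
from h import *
s=env.read_state();sim(s['qpos'],s['tool_rot'],[[.545,.09,.2],[.545,-.08,.18],[.6245,-.071,.045]])"
```

```text
t 10.15 q [-0.194  0.112 -0.454  2.199  1.191  0.443 -0.008] 
p [0.57  0.198 0.275] F [ 1.637 -1.002  0.06 ] gap 0.0881
[[ 0.671 -0.065  0.738]
 [ 0.052  0.998  0.041]
 [-0.739  0.011  0.673]]
tilt deg 42.330178734665076 az of x 4.456260290066292 jaw slope 0.652240461682008 jaw az 93.7401658407212
delta [-0.0245 -0.1076 -0.0754] total in tool units [ 0.67 -2.13 -1.46] |max| 2.13
[0.545 0.09  0.2  ] -> [-0.05  0.15 -0.38  2.4   1.96  0.29 -0.65] pe mm 0.0 re deg 0.0 elbow [ 0.08 -0.03  0.83]
[ 0.545 -0.08   0.18 ] -> [ 0.76  0.25 -0.71  2.39  2.99  0.17 -1.23] pe mm 0.0 re deg 0.0 elbow [ 0.08 -0.11  0.82]
[ 0.6245 -0.071   0.045 ] -> [ 0.47  0.64 -0.48  2.28  2.9   0.47 -1.07] pe mm 0.0 re deg 0.0 elbow [ 0.27 -0.17  0.73]
```

>>> play_rows([
  [0.1,-0.4,-0.2,0,0],
  [0.1,-0.4,-0.2,0,0],
  [0.1,-0.4,-0.2,0,0],
  [0.1,-0.4,-0.2,0,0],
  [0.1,-0.4,-0.2,0,0],
  [0.1,-0.4,-0.2,0,0],
])

```text
time: 10.75
eef_pos: [0.5666, 0.0778, 0.2264]
tool_rot: [[0.703, -0.05, 0.71], [0.051, 0.999, 0.02], [-0.71, 0.022, 0.704]]
contact_force: [0.6, -0.4, 0.4]
finger_gap: 0.0878
```

```bash
python3 st.py; python3 go.py '[.55,-.08,.19]'; python3 -c "
from h import *
s=env.read_state();sim(s['qpos'],s['tool_rot'],[[.55,-.08,.19],[.6245,-.071,.045]])"
```

```text
t 10.75 q [-0.019  0.123 -0.354  2.364  1.973  0.26  -0.63 ] 
p [0.567 0.078 0.226] F [ 0.576 -0.416  0.44 ] gap 0.0878
[[ 0.703 -0.05   0.71 ]
 [ 0.051  0.999  0.02 ]
 [-0.71   0.022  0.704]]
tilt deg 44.796315196137066 az of x 4.13788826677106 jaw slope 1.2672177406572467 jaw az 92.86131474234415
delta [-0.0166 -0.1578 -0.0364] total in tool units [ 0.12 -3.15 -0.81] |max| 3.15
[ 0.55 -0.08  0.19] -> [ 0.76  0.24 -0.71  2.4   3.08  0.21 -1.33] pe mm 0.0 re deg 0.0 elbow [ 0.07 -0.11  0.82]
[ 0.6245 -0.071   0.045 ] -> [ 0.47  0.65 -0.48  2.31  2.95  0.54 -1.13] pe mm 0.0 re deg 0.0 elbow [ 0.28 -0.18  0.72]
```

>>> play_rows([
  [-0.1,-0.8,-0.2,0,0],
  [-0.1,-0.8,-0.2,0,0],
  [-0.1,-0.8,-0.2,-0.1,0],
  [-0.1,-0.7,-0.1,-0.2,0],
])

```text
time: 11.15
eef_pos: [0.5561, -0.0288, 0.2264]
tool_rot: [[0.723, -0.06, 0.688], [0.051, 0.998, 0.034], [-0.689, 0.01, 0.725]]
contact_force: [0.7, -0.2, 0.1]
finger_gap: 0.0878
```

```bash
python3 st.py; python3 go.py '[.6245,-.071,.045]'; python3 -c "
from h import *
s=env.read_state();sim(s['qpos'],s['tool_rot'],[[.6245,-.071,.045]])
save('wrist','wrist3');save('side','side3');save('scene','scene3')"
```

```text
t 11.15 q [ 0.551  0.131 -0.626  2.393  2.837  0.177 -1.23 ] 
p [ 0.556 -0.029  0.226] F [ 0.738 -0.202  0.062] gap 0.0878
[[ 0.723 -0.06   0.688]
 [ 0.051  0.998  0.034]
 [-0.689  0.01   0.725]]
tilt deg 46.451841515972085 az of x 4.037198633464018 jaw slope 0.600111064194225 jaw az 93.46672480162208
delta [ 0.0684 -0.0422 -0.1814] total in tool units [ 3.45 -0.96 -1.72] |max| 3.45
[ 0.6245 -0.071   0.045 ] -> [ 0.5   0.67 -0.52  2.32  2.96  0.59 -1.1 ] pe mm 0.0 re deg 0.0 elbow [ 0.28 -0.19  0.71]
```

View pics/wrist3.png

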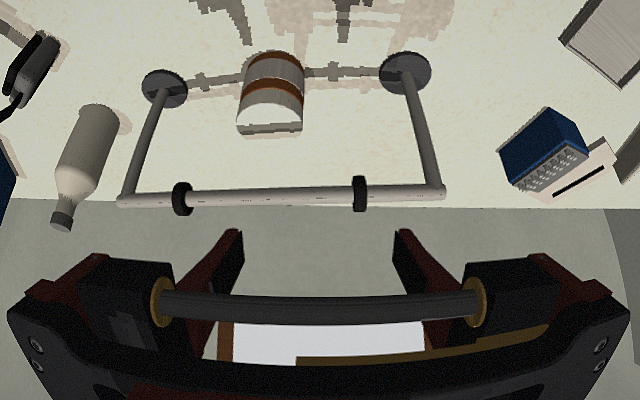

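View pics/side3.png

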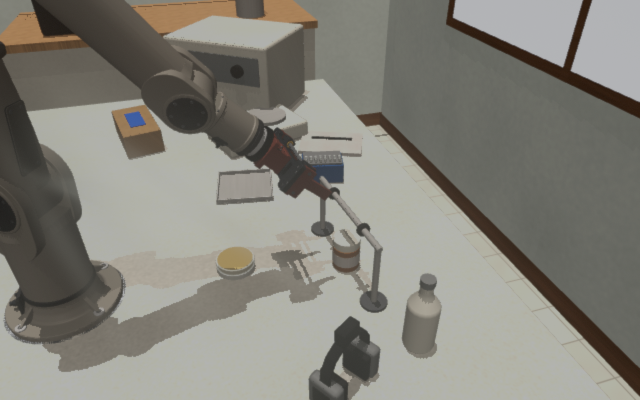

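Run:
```python
from h import *
W=load('wrist3')
for u,v in((237,125),(302,125),(247,65),(304,65)): print((u,v),onz(W,u,v,.08 if v>100 else .0,True).round(4))
print('pred jar lid ctr',proj(W,[.6245,-.071,.08],True),'base',proj(W,[.6245,-.071,0],True),'lid L/R',proj(W,[.6245,-.103,.08],True),proj(W,[.6245,-.039,.08],True))
print('feet pred',proj(W,[.6398,-.2068,.004],True),proj(W,[.6116,.0713,.004],True),'collars',proj(W,[.6336,-.1405,.153],True),proj(W,[.6184,.0090,.153],True))
```

```text
(237, 125) [ 0.6208 -0.1002  0.08  ]
(302, 125) [ 0.6202 -0.0388  0.08  ]
(247, 65) [ 0.6115 -0.1005  0.    ]
(304, 65) [ 0.6114 -0.0386  0.    ]
pred jar lid ctr [267.84409535 127.48861708] base [274.45059939  73.7234277 ] lid L/R [234.75541919 127.5526937 ] [301.7021063  127.97499482]
feet pred [164.29057131  90.44376866] [403.3699412  74.3985391] collars [185.134781   199.34308065] [359.56483564 194.10359575]
```

>>> play_rows([
  [0.2,-0.5,-0.3,0,0],
  [0.2,-0.5,-0.4,0,0],
  [0.2,0,-0.3,0,0],
])

```text
time: 11.6
eef_pos: [0.5555, -0.0794, 0.1775]
tool_rot: [[0.738, -0.056, 0.673], [0.047, 0.998, 0.032], [-0.673, 0.008, 0.739]]
contact_force: [0.0, -0.1, 0.3]
finger_gap: 0.0881
```

```bash
python3 st.py; python3 go.py '[.6245,-.070,.048]'
```

```text
t 11.6 q [ 0.725  0.291 -0.687  2.422  3.04   0.334 -1.268] 
p [ 0.555 -0.079  0.178] F [ 0.044 -0.103  0.272] gap 0.0881
[[ 0.738 -0.056  0.673]
 [ 0.047  0.998  0.032]
 [-0.673  0.008  0.739]]
tilt deg 47.67982511907992 az of x 3.616735461161469 jaw slope 0.4616127662016768 jaw az 93.19639007882745
delta [ 0.069   0.0094 -0.1295] total in tool units [ 2.77  0.09 -0.98] |max| 2.77
```

>>> play_rows([
  [0.6,0.02,-0.2,0,0],
  [0.6,0.02,-0.2,0,0],
  [0.6,0.02,-0.2,0,0],
  [0.5,0.02,-0.2,0,0],
])

```text
time: 12.0
eef_pos: [0.6243, -0.0681, 0.0742]
tool_rot: [[0.75, -0.055, 0.659], [0.042, 0.999, 0.035], [-0.66, 0.001, 0.751]]
contact_force: [-0.7, -0.7, 0.4]
finger_gap: 0.088
```

```bash
python3 st.py; python3 go.py '[.6245,-.070,.048]'; python3 -c "
from h import *
save('wrist','wrist4');save('side','side4')"
```

```text
t 12.0 q [ 0.508  0.617 -0.535  2.333  2.939  0.599 -1.104] 
p [ 0.624 -0.068  0.074] F [-0.721 -0.657  0.381] gap 0.088
[[ 0.75  -0.055  0.659]
 [ 0.042  0.999  0.035]
 [-0.66   0.001  0.751]]
tilt deg 48.69008316923759 az of x 3.188388980972624 jaw slope 0.06669004754856166 jaw az 93.12977985129076
delta [ 0.0002 -0.0019 -0.0262] total in tool units [ 0.35 -0.04 -0.39] |max| 0.39
```

View pics/wrist4.png

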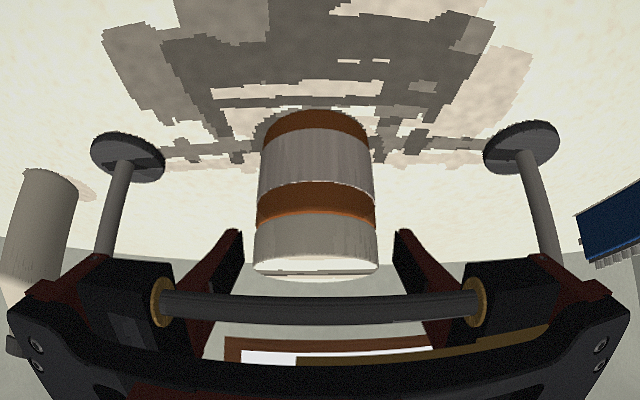

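View pics/side4.png

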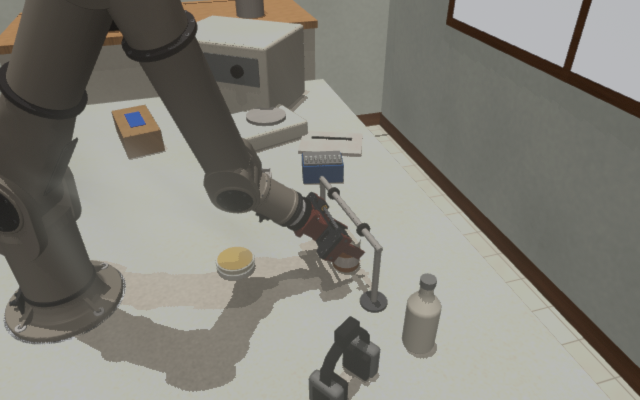

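Wrist view: the jar (255–378) sits centred between the fingers (240 and 395). Lower a little and close.

>>> play_rows([
  [0.2,0,-0.25,0,0],
  [0.2,0,-0.2,0,0],
  [0,0,0,0,1],
  [0,0,0,0,1],
  [0,0,0,0,1],
  [0,0,0,0,1],
], grip_force=25)

```text
time: 12.7
eef_pos: [0.6292, -0.0622, 0.0503]
tool_rot: [[0.755, -0.061, 0.653], [0.045, 0.998, 0.04], [-0.654, -0.001, 0.757]]
contact_force: [-0.0, 0.8, -4.0]
finger_gap: 0.0642
```

```bash
python3 st.py
```

```text
t 12.7 q [ 0.492  0.687 -0.531  2.326  2.947  0.666 -1.087] 
p [ 0.629 -0.062  0.05 ] F [-0.041  0.806 -3.997] gap 0.0642
[[ 0.755 -0.061  0.653]
 [ 0.045  0.998  0.04 ]
 [-0.654 -0.001  0.757]]
tilt deg 49.16803157756427 az of x 3.4475505043783294 jaw slope -0.03625415610818487 jaw az 93.47887957487005
```

```bash
python3 -c "
from h import *
s=env.read_state();sim(s['qpos'],s['tool_rot'],[[.629,-.062,.06],[.57,-.062,.08],[.54,-.062,.17],[.50,.20,.17],[.4526,.329,.13],[.4526,.329,.056]])"; python3 go.py '[.629,-.062,.06]';python3 go.py '[.57,-.062,.075]';python3 go.py '[.545,-.062,.17]'
```

```text
[ 0.629 -0.062  0.06 ] -> [ 0.5   0.67 -0.54  2.33  2.94  0.65 -1.09] pe mm 0.0 re deg 0.0 elbow [ 0.28 -0.19  0.72]
[ 0.57  -0.062  0.08 ] -> [ 0.88  0.75 -0.98  2.44  2.69  0.74 -0.68] pe mm 0.2 re deg 0.0 elbow [ 0.21 -0.3   0.69]
[ 0.54  -0.062  0.17 ] -> [ 1.25  0.65 -1.41  2.44  2.23  0.58 -0.27] pe mm 3.8 re deg 1.6 elbow [ 0.08 -0.32  0.72]
[0.5  0.2  0.17] -> [ 0.36  0.69 -1.41  2.44  1.9   1.22 -0.65] pe mm 0.5 re deg 0.2 elbow [ 0.31 -0.15  0.71]
[0.4526 0.329  0.13  ] -> [-0.12  0.84 -1.29  2.33  1.83  1.49 -0.83] pe mm 0.0 re deg 0.0 elbow [0.41 0.02 0.65]
[0.4526 0.329  0.056 ] -> [-0.21  0.99 -1.14  2.34  1.98  1.55 -0.95] pe mm 0.0 re deg 0.0 elbow [0.45 0.06 0.59]
delta [-0.0002  0.0002  0.0097] total in tool units [-0.13  0.    0.15] |max| 0.15
delta [-0.0592  0.0002  0.0247] total in tool units [-1.22  0.07 -0.4 ] |max| 1.22
delta [-0.0842  0.0002  0.1197] total in tool units [-2.84  0.1   0.71] |max| 2.84
```

```bash
python3 -c "
from h import *
s=env.read_state();sim(s['qpos'],s['tool_rot'],[[.629,-.062,.065],[.575,-.066,.085],[.57,-.062,.2],[.53,.15,.22],[.4526,.329,.15],[.4526,.329,.056]])"; python3 go.py '[.629,-.062,.065]';python3 go.py '[.575,-.062,.085]'
```

```text
[ 0.629 -0.062  0.065] -> [ 0.5   0.65 -0.54  2.33  2.94  0.64 -1.09] pe mm 0.0 re deg 0.0 elbow [ 0.27 -0.18  0.72]
[ 0.575 -0.066  0.085] -> [ 0.67  0.61 -0.7   2.44  2.88  0.67 -1.  ] pe mm 0.0 re deg 0.0 elbow [ 0.22 -0.22  0.74]
[ 0.57  -0.062  0.2  ] -> [ 0.81  0.29 -0.84  2.4   2.84  0.33 -1.09] pe mm 0.0 re deg 0.0 elbow [ 0.08 -0.13  0.81]
[0.53 0.15 0.22] -> [ 0.45  0.29 -1.17  2.41  1.89  0.7  -0.63] pe mm 0.0 re deg 0.0 elbow [ 0.13 -0.09  0.81]
[0.4526 0.329  0.15  ] -> [-0.2   0.65 -1.14  2.33  1.75  1.28 -0.86] pe mm 0.0 re deg 0.0 elbow [0.33 0.04 0.72]
[0.4526 0.329  0.056 ] -> [-0.32  0.87 -0.99  2.35  1.95  1.4  -1.03] pe mm 0.0 re deg 0.0 elbow [0.4  0.1  0.64]
delta [-0.0002  0.0002  0.0147] total in tool units [-0.2   0.    0.22] |max| 0.22
delta [-0.0542  0.0002  0.0347] total in tool units [-1.27  0.07 -0.18] |max| 1.27
```

Feasible. Lift slightly, back out from under the bar, then go up.

>>> play_rows([
  [-0.15,0,0.2,0,1],
  [-0.1,0,0.1,0,1],
  [-0.3,0,-0.15,0,1],
  [-0.3,0,-0.15,0,1],
  [-0.3,0,-0.1,0,1],
  [-0.2,0,-0.1,0,1],
])

```text
time: 13.3
eef_pos: [0.5711, -0.0639, 0.0845]
tool_rot: [[0.749, -0.065, 0.659], [0.046, 0.998, 0.047], [-0.661, -0.004, 0.75]]
contact_force: [-0.1, 0.8, -6.4]
finger_gap: 0.064
```

```bash
python3 st.py;python3 go.py '[.575,-.06,.085]'
```

```text
t 13.3 q [ 0.717  0.622 -0.767  2.435  2.826  0.657 -0.923] 
p [ 0.571 -0.064  0.084] F [-0.061  0.779 -6.398] gap 0.064
[[ 0.749 -0.065  0.659]
 [ 0.046  0.998  0.047]
 [-0.661 -0.004  0.75 ]]
tilt deg 48.620788534511945 az of x 3.524515260952836 jaw slope -0.2563462269533959 jaw az 93.7503517036397
delta [0.0039 0.0039 0.0005] total in tool units [0.06 0.07 0.06] |max| 0.07
```

>>> play_rows([
  [-0.4,0,0.4,0,1],
  [-0.5,0,0.5,0,1],
  [-0.5,0,0.5,0,1],
  [-0.5,0,0.5,0,1],
  [-0.4,0.2,0.4,0,1],
])

```text
time: 13.8
eef_pos: [0.5537, -0.0581, 0.2334]
tool_rot: [[0.732, -0.06, 0.679], [0.049, 0.998, 0.035], [-0.679, 0.008, 0.734]]
contact_force: [0.6, -1.4, -4.1]
finger_gap: 0.0639
```

```bash
python3 st.py;python3 go.py '[.53,.15,.22]';python3 go.py '[.4526,.329,.15]';python3 -c "
from h import *
s=env.read_state();sim(s['qpos'],s['tool_rot'],[[.53,.15,.22],[.4526,.329,.15],[.4526,.329,.056]])"
```

```text
t 13.8 q [ 1.114  0.224 -1.138  2.368  2.553  0.179 -0.814] 
p [ 0.554 -0.058  0.233] F [ 0.561 -1.447 -4.128] gap 0.0639
[[ 0.732 -0.06   0.679]
 [ 0.049  0.998  0.035]
 [-0.679  0.008  0.734]]
tilt deg 47.198224341587526 az of x 3.8285155049759 jaw slope 0.43751012281600893 jaw az 93.42334025076792
delta [-0.0237  0.2081 -0.0134] total in tool units [ 0.04  4.18 -0.37] |max| 4.18
delta [-0.1011  0.3871 -0.0834] total in tool units [ 0.03  7.84 -2.32] |max| 7.84
[0.53 0.15 0.22] -> [ 0.38  0.24 -1.06  2.4   1.83  0.6  -0.6 ] pe mm 0.0 re deg 0.0 elbow [ 0.11 -0.07  0.82]
[0.4526 0.329  0.15  ] -> [-0.21  0.6  -1.09  2.32  1.71  1.19 -0.84] pe mm 0.0 re deg 0.0 elbow [0.3  0.03 0.74]
[0.4526 0.329  0.056 ] -> [-0.32  0.82 -0.96  2.34  1.92  1.31 -1.03] pe mm 0.0 re deg 0.0 elbow [0.39 0.1  0.66]
```

>>> play_rows([
  [0,0.6,0,0,1],
  [0,0.8,0,0,1],
  [0,0.8,-0.1,0,1],
  [0,0.8,-0.2,0,1],
  [0,0.8,-0.3,0,1],
  [0,0.8,-0.3,0,1],
  [0,0.8,-0.3,0,1],
  [0,0.8,-0.3,0,1],
])

```text
time: 14.6
eef_pos: [0.4915, 0.2283, 0.1841]
tool_rot: [[0.742, -0.004, 0.67], [-0.002, 1.0, 0.009], [-0.67, -0.008, 0.742]]
contact_force: [2.7, 0.3, -3.9]
finger_gap: 0.064
```

```bash
python3 st.py;python3 go.py '[.4526,.329,.1]';python3 -c "
from h import *
s=env.read_state();sim(s['qpos'],s['tool_rot'],[[.4526,.329,.1],[.4526,.329,.056]])"
```

```text
t 14.6 q [ 0.085  0.436 -1.128  2.383  1.729  1.008 -0.733] 
p [0.492 0.228 0.184] F [ 2.665  0.29  -3.866] gap 0.064
[[ 0.742 -0.004  0.67 ]
 [-0.002  1.     0.009]
 [-0.67  -0.008  0.742]]
tilt deg 47.900883593954575 az of x -0.16386377756441925 jaw slope -0.4466815109177193 jaw az 90.23974294158896
delta [-0.0389  0.1007 -0.0841] total in tool units [ 0.55  2.03 -1.75] |max| 2.03
[0.4526 0.329  0.1   ] -> [-0.3   0.75 -1.03  2.31  1.78  1.33 -0.96] pe mm 0.0 re deg 0.0 elbow [0.36 0.08 0.69]
[0.4526 0.329  0.056 ] -> [-0.34  0.85 -0.97  2.32  1.87  1.38 -1.04] pe mm 0.0 re deg 0.0 elbow [0.39 0.11 0.65]
```

>>> play_rows([
  [0.1,0.6,-0.3,0,1],
  [0.1,0.6,-0.4,0,1],
  [0.1,0.5,-0.4,0,1],
  [0.1,0.2,-0.3,0,1],
  [0.1,0.1,-0.2,0,1],
])

```text
time: 15.1
eef_pos: [0.4498, 0.3372, 0.1038]
tool_rot: [[0.74, -0.011, 0.673], [0.006, 1.0, 0.011], [-0.673, -0.004, 0.74]]
contact_force: [0.6, 0.6, -3.7]
finger_gap: 0.0641
```

```bash
python3 st.py;python3 go.py '[.4526,.329,.056]';python3 -c "
from h import *
save('side','side5');save('scene','scene5')"
```

```text
t 15.1 q [-0.298  0.737 -1.04   2.301  1.77   1.321 -0.94 ] 
p [0.45  0.337 0.104] F [ 0.576  0.558 -3.698] gap 0.0641
[[ 0.74  -0.011  0.673]
 [ 0.006  1.     0.011]
 [-0.673 -0.004  0.74 ]]
tilt deg 47.697312021989944 az of x 0.44551136311308764 jaw slope -0.2333659371610897 jaw az 90.65787970193334
delta [ 0.0028 -0.0082 -0.0478] total in tool units [ 0.68 -0.16 -0.67] |max| 0.68
```

View pics/side5.png

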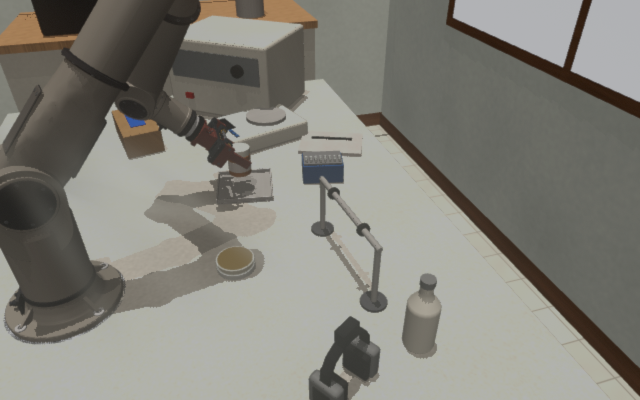

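View pics/scene5.png

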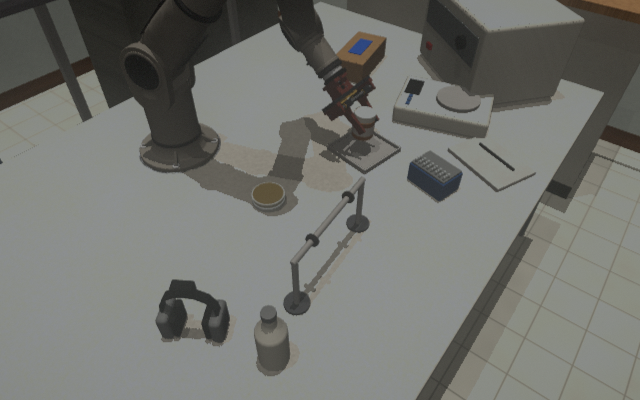

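>>> play_rows([
  [0.2,-0.05,-0.25,0,1],
  [0.2,-0.05,-0.2,0,1],
  [0.15,-0.05,-0.15,0,1],
  [0,0,0,0,1],
])

```text
time: 15.6
eef_pos: [0.4518, 0.3266, 0.0642]
tool_rot: [[0.741, -0.009, 0.672], [0.003, 1.0, 0.009], [-0.672, -0.005, 0.741]]
contact_force: [-1.0, -0.5, -4.1]
finger_gap: 0.0638
```

```bash
python3 st.py;python3 -c "
from h import *
S=load('scene5')
for c in((329,150),(365,129),(401,150),(366,171),(365,149)):print(onz(S,*c,.014).round(3))"
```

```text
t 15.6 q [-0.323  0.822 -0.983  2.322  1.859  1.355 -1.018] 
p [0.452 0.327 0.064] F [-1.024 -0.456 -4.054] gap 0.0638
[[ 0.741 -0.009  0.672]
 [ 0.003  1.     0.009]
 [-0.672 -0.005  0.741]]
tilt deg 47.78890109556727 az of x 0.2669195354426031 jaw slope -0.26186623661627806 jaw az 90.50446012344125
[0.383 0.255 0.014]
[0.409 0.41  0.014]
[0.553 0.389 0.014]
[0.523 0.245 0.014]
[0.465 0.326 0.014]
```

>>> play_rows([
  [0.06,0,-0.06,0,1],
  [0.06,0,-0.06,0,1],
  [0.04,0,-0.04,0,1],
])

```text
time: 15.9
eef_pos: [0.4537, 0.3264, 0.0545]
tool_rot: [[0.743, -0.007, 0.67], [0.003, 1.0, 0.007], [-0.67, -0.003, 0.743]]
contact_force: [-0.0, 0.5, -3.8]
finger_gap: 0.064
```

>>> play_rows([
  [0.03,0,-0.03,0,1],
  [0.02,0,-0.02,0,1],
])

```text
time: 16.1
eef_pos: [0.4548, 0.3262, 0.0534]
tool_rot: [[0.747, -0.006, 0.665], [0.003, 1.0, 0.006], [-0.665, -0.003, 0.747]]
contact_force: [-5.1, -3.0, 6.7]
finger_gap: 0.0639
```

Contact: Fz went from -4 to +6.7 N. Releasing.

>>> play_rows([
  [0,0,0,0,0.6],
  [0,0,0,0,0],
  [0,0,0,0,0],
  [0,0,0,0,0],
])

```text
time: 16.5
eef_pos: [0.4557, 0.3276, 0.0551]
tool_rot: [[0.75, -0.007, 0.662], [0.005, 1.0, 0.005], [-0.662, -0.001, 0.75]]
contact_force: [0.1, -0.8, -0.2]
finger_gap: 0.0844
```

```bash
python3 st.py;python3 -c "
from h import *
save('side','side6');save('wrist','wrist6')"
```

```text
t 16.5 q [-0.336  0.849 -0.962  2.319  1.892  1.375 -1.043] 
p [0.456 0.328 0.055] F [ 0.108 -0.819 -0.215] gap 0.0844
[[ 0.75  -0.007  0.662]
 [ 0.005  1.     0.005]
 [-0.662 -0.001  0.75 ]]
tilt deg 48.5547697572142 az of x 0.35587695451179197 jaw slope -0.045145337113451256 jaw az 90.39574131719935
```

View pics/side6.png

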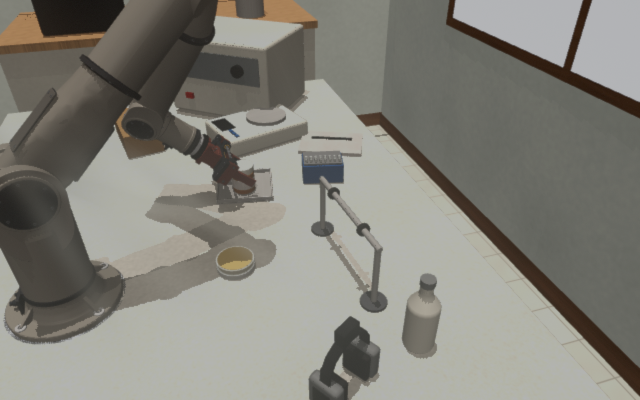

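View pics/wrist6.png

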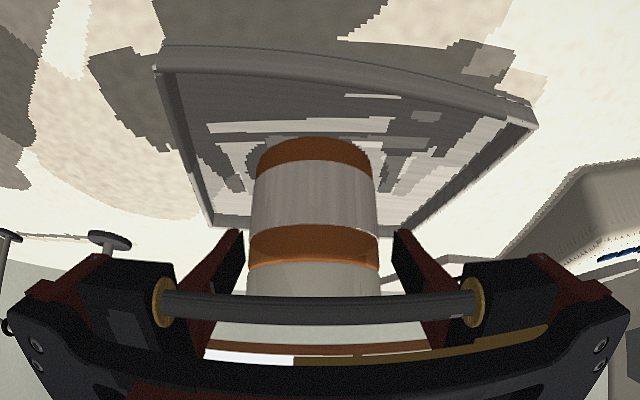

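```bash
cat >> h.py <<'E'
def rows(q,rr,show=True):
    for r in rr:
        P,R=FK(q);p=P[-1]+R@(np.array(r[:3])*.05);R2=R@Ro.from_euler('x',r[3]*.1).as_matrix()
        q0=q;q=step(q,p,R2,n=3)
        dq=np.abs(q-q0).max()
        if show:
            P,R=FK(q);print(q.round(2),'p',P[-1].round(3),'tilt',np.degrees(np.arccos(-R[2,0])).round(1),'az',np.degrees(np.arctan2(R[1,0],R[0,0])).round(0),'jawz',R[2,1].round(3),'dq',dq.round(2))
    return q
E
python3 - <<'E'
from h import *
s=env.read_state();q=s['qpos'];R=s['tool_rot']
q=sim(q,R,[[.456,.328,.2],[.46,.3,.36],[.49,.0,.36]])
print();rows(q,[[0,0,-1,0]]*14)
E
```

```text
[0.456 0.328 0.2  ] -> [-0.16  0.51 -1.16  2.28  1.59  1.21 -0.75] pe mm 0.0 re deg 0.0 elbow [0.27 0.01 0.76]
[0.46 0.3  0.36] -> [ 0.34  0.03 -1.4   2.15  1.11  0.85 -0.2 ] pe mm 0.0 re deg 0.0 elbow [ 0.01 -0.03  0.83]
[0.49 0.   0.36] -> [-0.04 -0.3  -0.16  2.4   0.47  0.23  0.95] pe mm 0.0 re deg 0.0 elbow [-0.16 -0.04  0.81]

[ 0.64 -0.33 -0.69  2.44 -0.74  0.18  2.15] p [0.464 0.001 0.328] tilt 47.1 az -0.0 jawz -0.008 dq 1.22
[ 0.79 -0.34 -0.8   2.44 -0.72  0.28  2.13] p [0.441 0.    0.298] tilt 40.9 az -1.0 jawz -0.008 dq 0.15
[ 0.85 -0.34 -0.85  2.44 -0.62  0.38  2.04] p [0.415 0.    0.273] tilt 34.5 az -1.0 jawz -0.009 dq 0.1
[ 0.89 -0.34 -0.88  2.44 -0.54  0.48  1.97] p [0.386 0.    0.252] tilt 28.1 az -1.0 jawz -0.01 dq 0.1
[ 0.9  -0.34 -0.89  2.44 -0.46  0.58  1.9 ] p [0.354 0.    0.236] tilt 21.7 az -2.0 jawz -0.011 dq 0.1
[ 0.88 -0.34 -0.88  2.44 -0.39  0.69  1.84] p [0.32  0.    0.225] tilt 15.4 az -3.0 jawz -0.012 dq 0.11
[ 0.84 -0.34 -0.85  2.44 -0.34  0.8   1.79] p [0.284 0.001 0.22 ] tilt 9.1 az -5.0 jawz -0.014 dq 0.11
[ 0.77 -0.34 -0.79  2.44 -0.28  0.91  1.74] p [0.247 0.001 0.22 ] tilt 3.1 az -18.0 jawz -0.016 dq 0.11
[ 0.66 -0.34 -0.72  2.44 -0.24  1.03  1.68] p [0.211 0.002 0.225] tilt 3.2 az -161.0 jawz -0.019 dq 0.12
[ 0.52 -0.34 -0.61  2.44 -0.2   1.15  1.61] p [0.175 0.003 0.234] tilt 9.1 az -172.0 jawz -0.023 dq 0.14
[ 0.32 -0.34 -0.48  2.44 -0.16  1.28  1.52] p [0.14  0.004 0.247] tilt 15.0 az -174.0 jawz -0.026 dq 0.2
[ 0.08 -0.34 -0.3   2.44 -0.15  1.4   1.43] p [0.108 0.006 0.263] tilt 21.3 az -177.0 jawz -0.022 dq 0.24
[ 1.56 -0.34 -1.41  2.4  -0.28  1.5   1.99] p [0.084 0.027 0.25 ] tilt 38.4 az 170.0 jawz 0.125 dq 1.48
[ 1.05 -0.34 -0.95  2.43 -0.25  1.61  1.89] p [0.044 0.024 0.281] tilt 38.4 az 170.0 jawz 0.125 dq 0.51
```

The jar stands in the tray. I'll retreat straight up, then untilt at the inner reach limit.

>>> play_rows([
  [-0.3,0,0.3,0,0],
  [-0.4,0,0.4,0,0],
  [-0.5,0,0.6,0,0],
  [-0.6,0,0.7,0,0],
  [-0.6,0,0.7,0,0],
  [-0.6,0,0.7,0,0],
  [-0.6,0,0.6,0,0],
])

```text
time: 17.3
eef_pos: [0.4519, 0.3275, 0.3258]
tool_rot: [[0.743, -0.01, 0.669], [0.0, 1.0, 0.015], [-0.669, -0.011, 0.743]]
contact_force: [1.2, -0.3, -0.1]
finger_gap: 0.0881
```

```bash
python3 st.py;python3 go.py '[.48,.15,.38]';python3 -c "
from h import *
s=env.read_state();q=sim(s['qpos'],s['tool_rot'],[[.49,.0,.37]]);rows(q,[[0,0,-1,0]]*8)
save('scene','scene7')"
```

```text
t 17.3 q [ 0.101  0.22  -1.335  2.147  1.263  1.048 -0.368] 
p [0.452 0.328 0.326] F [ 1.233 -0.267 -0.057] gap 0.0881
[[ 0.743 -0.01   0.669]
 [ 0.     1.     0.015]
 [-0.669 -0.011  0.743]]
tilt deg 47.993411343402364 az of x 0.022965093339881504 jaw slope -0.6291446998472048 jaw az 90.5896125525172
delta [ 0.0281 -0.1775  0.0542] total in tool units [-0.31 -3.57  1.13] |max| 3.57
[0.49 0.   0.37] -> [-0.06 -0.31 -0.14  2.37  0.43  0.28  1.01] pe mm 0.0 re deg 0.0 elbow [-0.16 -0.04  0.81]
[ 0.48 -0.34 -0.56  2.44 -0.44  0.19  1.86] p [ 0.459 -0.     0.335] tilt 47.0 az -0.0 jawz -0.013 dq 0.87
[ 0.65 -0.34 -0.69  2.44 -0.57  0.29  1.99] p [ 0.437 -0.001  0.304] tilt 40.8 az -0.0 jawz -0.012 dq 0.17
[ 0.75 -0.34 -0.75  2.44 -0.55  0.39  1.98] p [ 0.411 -0.002  0.279] tilt 34.5 az -0.0 jawz -0.01 dq 0.1
[ 0.8  -0.34 -0.79  2.44 -0.5   0.49  1.95] p [ 0.382 -0.003  0.258] tilt 28.1 az -0.0 jawz -0.008 dq 0.1
[ 0.83 -0.34 -0.81  2.44 -0.44  0.6   1.91] p [ 0.35  -0.003  0.241] tilt 21.7 az -0.0 jawz -0.005 dq 0.11
[ 0.83 -0.34 -0.8   2.44 -0.39  0.71  1.87] p [ 0.316 -0.004  0.231] tilt 15.3 az 0.0 jawz -0.002 dq 0.11
[ 0.8  -0.34 -0.77  2.44 -0.34  0.82  1.84] p [ 0.28  -0.005  0.225] tilt 9.0 az 2.0 jawz 0.002 dq 0.11
[ 0.75 -0.34 -0.72  2.44 -0.29  0.93  1.8 ] p [ 0.244 -0.007  0.224] tilt 2.9 az 10.0 jawz 0.008 dq 0.11
```

View pics/scene7.png

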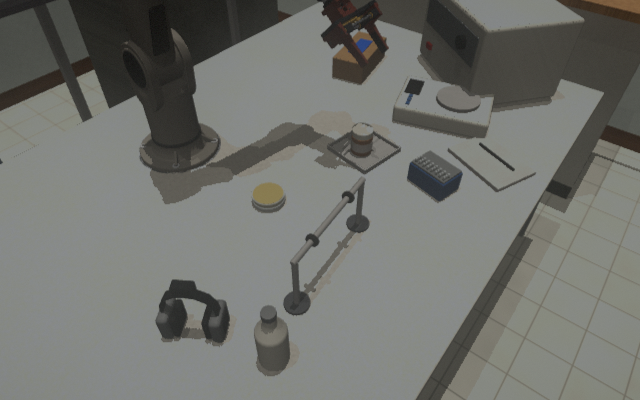

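Scene view: the jar is upright in the tray at (361,140). Now I'll move toward y≈0 at z≈0.37.

>>> play_rows([
  [-0.1,-0.6,0.3,0,0],
  [-0.1,-0.7,0.3,0,0],
  [0,-0.7,0.2,0,0],
  [0,-0.7,0.1,0,0],
  [0,-0.7,0.1,0,0],
  [0,-0.7,0.1,0,0],
  [0,-0.7,0,0,0],
  [0,-0.7,0,0,0],
  [0,-0.6,0,0,0],
])

```text
time: 18.25
eef_pos: [0.4846, 0.023, 0.3828]
tool_rot: [[0.75, -0.018, 0.662], [0.011, 1.0, 0.015], [-0.662, -0.004, 0.75]]
contact_force: [-0.4, -0.8, 0.4]
finger_gap: 0.0879
```

```bash
python3 st.py;python3 -c "
from h import *
s=env.read_state();q=s['qpos'];rows(q,[[0,0,-1,0]]*9)"
```

```text
t 18.25 q [-0.032 -0.332 -0.22   2.355  0.408  0.308  0.982] 
p [0.485 0.023 0.383] F [-0.375 -0.78   0.398] gap 0.0879
[[ 0.75  -0.018  0.662]
 [ 0.011  1.     0.015]
 [-0.662 -0.004  0.75 ]]
tilt deg 48.5637420433953 az of x 0.8527117293253641 jaw slope -0.23273149296220552 jaw az 91.05815560562108
[ 0.13 -0.34 -0.37  2.44  0.32  0.22  1.03] p [0.46  0.023 0.344] tilt 47.6 az 1.0 jawz -0.007 dq 0.16
[ 0.43 -0.34 -0.6   2.44 -0.17  0.27  1.51] p [0.438 0.023 0.313] tilt 41.8 az -0.0 jawz -0.012 dq 0.49
[ 0.54 -0.34 -0.7   2.44 -0.24  0.36  1.58] p [0.413 0.024 0.286] tilt 35.6 az -2.0 jawz -0.02 dq 0.11
[ 0.59 -0.34 -0.75  2.44 -0.24  0.46  1.56] p [0.384 0.025 0.264] tilt 29.3 az -4.0 jawz -0.032 dq 0.1
[ 0.59 -0.34 -0.78  2.44 -0.21  0.57  1.52] p [0.352 0.027 0.246] tilt 23.2 az -7.0 jawz -0.046 dq 0.11
[ 0.57 -0.34 -0.79  2.44 -0.17  0.68  1.46] p [0.318 0.029 0.234] tilt 17.2 az -13.0 jawz -0.065 dq 0.11
[ 0.51 -0.34 -0.79  2.44 -0.14  0.79  1.38] p [0.282 0.033 0.227] tilt 11.9 az -26.0 jawz -0.088 dq 0.11
[ 0.42 -0.34 -0.76  2.44 -0.12  0.91  1.3 ] p [0.245 0.037 0.225] tilt 8.4 az -54.0 jawz -0.116 dq 0.12
[ 0.29 -0.34 -0.72  2.44 -0.1   1.03  1.2 ] p [0.207 0.043 0.228] tilt 8.6 az -93.0 jawz -0.15 dq 0.13
```

>>> play_rows([
  [0.1,-0.5,-0.1,0,0],
  [0,-0.2,-0.6,0,0],
  [0,0,-1,0,0],
  [0,0,-1,0,0],
])

```text
time: 18.65
eef_pos: [0.4617, -0.0005, 0.3432]
tool_rot: [[0.741, -0.02, 0.671], [0.009, 1.0, 0.02], [-0.672, -0.009, 0.741]]
contact_force: [-0.9, -0.3, 1.0]
finger_gap: 0.0878
```

```bash
python3 st.py;python3 -c "
from h import *
s=env.read_state();q=s['qpos'];rows(q,[[0,0,-1,0]]*9)"
```

```text
t 18.65 q [ 0.358 -0.337 -0.455  2.432 -0.276  0.188  1.703] 
p [ 0.462 -0.     0.343] F [-0.896 -0.348  0.95 ] gap 0.0878
[[ 0.741 -0.02   0.671]
 [ 0.009  1.     0.02 ]
 [-0.672 -0.009  0.741]]
tilt deg 47.80879158477853 az of x 0.6649555702969018 jaw slope -0.5089017532350099 jaw az 91.12627434834089
[ 0.6  -0.34 -0.63  2.44 -0.6   0.28  2.04] p [ 0.442 -0.001  0.313] tilt 42.3 az 1.0 jawz -0.006 dq 0.34
[ 0.73 -0.34 -0.72  2.44 -0.61  0.38  2.07] p [ 0.417 -0.003  0.286] tilt 36.1 az 1.0 jawz -0.001 dq 0.13
[ 0.8  -0.34 -0.77  2.44 -0.57  0.48  2.05] p [ 0.389 -0.004  0.264] tilt 29.7 az 2.0 jawz 0.004 dq 0.1
[ 0.85 -0.34 -0.79  2.44 -0.52  0.59  2.02] p [ 0.357 -0.006  0.246] tilt 23.3 az 3.0 jawz 0.012 dq 0.11
[ 0.87 -0.34 -0.79  2.44 -0.47  0.7   2.  ] p [ 0.324 -0.008  0.234] tilt 17.0 az 6.0 jawz 0.021 dq 0.11
[ 0.88 -0.34 -0.78  2.44 -0.42  0.81  1.98] p [ 0.288 -0.011  0.227] tilt 10.9 az 12.0 jawz 0.033 dq 0.11
[ 0.86 -0.34 -0.74  2.44 -0.37  0.92  1.97] p [ 0.252 -0.015  0.225] tilt 5.4 az 33.0 jawz 0.049 dq 0.11
[ 0.82 -0.34 -0.68  2.44 -0.32  1.03  1.96] p [ 0.215 -0.019  0.228] tilt 4.1 az 111.0 jawz 0.068 dq 0.11
[ 0.77 -0.34 -0.6   2.44 -0.27  1.15  1.96] p [ 0.179 -0.024  0.235] tilt 8.8 az 145.0 jawz 0.093 dq 0.11
```

>>> play_rows([
  [0,0,-1,0,0],
  [0,0,-1,0,0],
  [0,0,-1,0,0],
  [0,0,-1,0,0],
])

```text
time: 19.05
eef_pos: [0.4586, 0.0263, 0.2865]
tool_rot: [[0.68, 0.005, 0.733], [-0.031, 0.999, 0.022], [-0.732, -0.038, 0.68]]
contact_force: [-0.3, 0.7, 0.0]
finger_gap: 0.0879
```

```bash
python3 st.py;python3 -c "
from h import *
s=env.read_state();q=s['qpos'];rows(q,[[0,0,-1,0]]*9)"
```

```text
t 19.05 q [ 0.911 -0.32  -1.021  2.436 -0.702  0.17   2.04 ] 
p [0.459 0.026 0.286] F [-0.302  0.704  0.016] gap 0.0879
[[ 0.68   0.005  0.733]
 [-0.031  0.999  0.022]
 [-0.732 -0.038  0.68 ]]
tilt deg 42.907597655274714 az of x -2.610763331229999 jaw slope -2.1710456684409816 jaw az 89.72670571487949
[ 0.99 -0.34 -1.1   2.44 -0.61  0.26  1.93] p [0.435 0.027 0.261] tilt 37.0 az -4.0 jawz -0.048 dq 0.11
[ 1.   -0.34 -1.13  2.44 -0.44  0.35  1.76] p [0.406 0.029 0.239] tilt 30.8 az -7.0 jawz -0.062 dq 0.18
[ 0.99 -0.34 -1.15  2.44 -0.33  0.45  1.63] p [0.375 0.031 0.222] tilt 24.8 az -12.0 jawz -0.079 dq 0.13
[ 0.96 -0.34 -1.16  2.44 -0.26  0.56  1.53] p [0.34  0.034 0.209] tilt 19.2 az -19.0 jawz -0.1 dq 0.11
[ 0.91 -0.34 -1.16  2.44 -0.21  0.67  1.43] p [0.304 0.038 0.202] tilt 14.5 az -32.0 jawz -0.126 dq 0.11
[ 0.83 -0.34 -1.14  2.44 -0.17  0.79  1.34] p [0.267 0.044 0.199] tilt 11.4 az -55.0 jawz -0.156 dq 0.12
[ 0.71 -0.34 -1.11  2.44 -0.14  0.91  1.24] p [0.228 0.051 0.201] tilt 11.2 az -82.0 jawz -0.191 dq 0.12
[ 0.56 -0.34 -1.07  2.44 -0.13  1.03  1.13] p [0.188 0.06  0.208] tilt 13.5 az -103.0 jawz -0.231 dq 0.15
[ 0.36 -0.34 -1.01  2.44 -0.14  1.14  0.99] p [0.147 0.07  0.218] tilt 16.8 az -113.0 jawz -0.273 dq 0.2
```

>>> play_rows([
  [0,-0.5,-0.8,0,0],
  [0,-0.4,-1,0,0],
  [0,-0.2,-1,0,0],
])

```text
time: 19.35
eef_pos: [0.4563, -0.0219, 0.2452]
tool_rot: [[0.611, 0.005, 0.791], [-0.042, 0.999, 0.027], [-0.79, -0.05, 0.611]]
contact_force: [-0.3, -0.1, -0.4]
finger_gap: 0.0877
```

```bash
python3 st.py;python3 -c "
from h import *
s=env.read_state();q=s['qpos'];rows(q,[[0,0,-1,0]]*7)"
```

```text
t 19.35 q [ 1.182 -0.207 -1.173  2.436 -0.77   0.17   2.256] 
p [ 0.456 -0.022  0.245] F [-0.255 -0.06  -0.421] gap 0.0877
[[ 0.611  0.005  0.791]
 [-0.042  0.999  0.027]
 [-0.79  -0.05   0.611]]
tilt deg 37.80228543465907 az of x -3.960964036554606 jaw slope -2.8635677328441 jaw az 89.73606270055164
[ 1.48 -0.34 -1.34  2.44 -1.04  0.37  2.56] p [ 0.43  -0.024  0.223] tilt 31.9 az -4.0 jawz -0.045 dq 0.3
[ 1.51 -0.34 -1.35  2.44 -0.86  0.45  2.4 ] p [ 0.399 -0.025  0.205] tilt 25.5 az -4.0 jawz -0.038 dq 0.19
[ 1.52 -0.34 -1.35  2.44 -0.72  0.54  2.29] p [ 0.366 -0.027  0.191] tilt 19.1 az -5.0 jawz -0.03 dq 0.14
[ 1.53 -0.34 -1.34  2.44 -0.61  0.64  2.22] p [ 0.331 -0.029  0.183] tilt 12.8 az -4.0 jawz -0.019 dq 0.11
[ 1.51 -0.34 -1.3   2.44 -0.52  0.74  2.17] p [ 0.294 -0.031  0.18 ] tilt 6.7 az -3.0 jawz -0.006 dq 0.1
[ 1.48 -0.34 -1.25  2.44 -0.45  0.85  2.14] p [ 0.257 -0.033  0.183] tilt 0.9 az 32.0 jawz 0.009 dq 0.11
[ 1.43 -0.34 -1.17  2.44 -0.38  0.96  2.12] p [ 0.22  -0.036  0.191] tilt 5.0 az 163.0 jawz 0.026 dq 0.11
```

>>> play_rows([
  [0,0.1,-1,0,0],
  [0,0,-1,0,0],
  [0,0,-1,0,0],
])

```text
time: 19.65
eef_pos: [0.4427, -0.0217, 0.2116]
tool_rot: [[0.538, 0.007, 0.843], [-0.045, 0.999, 0.02], [-0.842, -0.048, 0.537]]
contact_force: [0.2, 0.2, -0.1]
finger_gap: 0.0877
```

```bash
python3 st.py;python3 -c "
from h import *
s=env.read_state();q=s['qpos'];rows(q,[[0,0,-1,0]]*6);print();rows(q,[[-1,0,-1,0]]*6)"
```

```text
t 19.65 q [ 1.389 -0.135 -1.405  2.436 -0.357  0.171  1.859] 
p [ 0.443 -0.022  0.212] F [ 0.219  0.233 -0.133] gap 0.0877
[[ 0.538  0.007  0.843]
 [-0.045  0.999  0.02 ]
 [-0.842 -0.048  0.537]]
tilt deg 32.653751794043565 az of x -4.7602335784480685 jaw slope -2.779889084881387 jaw az 89.58515808101649
[ 1.4  -0.13 -1.41  2.44 -0.25  0.27  1.76] p [ 0.414 -0.023  0.194] tilt 26.5 az -5.0 jawz -0.043 dq 0.11
[ 1.41 -0.13 -1.41  2.44 -0.23  0.38  1.76] p [ 0.381 -0.024  0.18 ] tilt 20.1 az -6.0 jawz -0.037 dq 0.11
[ 1.45 -0.16 -1.41  2.44 -0.29  0.5   1.83] p [ 0.346 -0.026  0.171] tilt 13.8 az -7.0 jawz -0.029 dq 0.12
[ 1.52 -0.25 -1.41  2.44 -0.4   0.64  1.99] p [ 0.309 -0.027  0.168] tilt 7.7 az -8.0 jawz -0.02 dq 0.16
[ 1.59 -0.34 -1.39  2.44 -0.47  0.79  2.12] p [ 0.272 -0.028  0.17 ] tilt 1.8 az -18.0 jawz -0.01 dq 0.15
[ 1.54 -0.34 -1.32  2.44 -0.41  0.9   2.09] p [ 0.235 -0.03   0.177] tilt 4.0 az 178.0 jawz 0.003 dq 0.11

[ 1.14 -0.34 -1.04  2.44 -0.64  0.48  2.15] p [ 0.387 -0.021  0.236] tilt 26.8 az -5.0 jawz -0.04 dq 0.36
[ 0.67 -0.34 -0.66  2.44 -0.29  0.63  1.77] p [ 0.339 -0.022  0.248] tilt 20.7 az -6.0 jawz -0.039 dq 0.47
[-0.04 -0.34 -0.09  2.44  0.01  0.85  1.42] p [ 0.292 -0.029  0.249] tilt 11.2 az -3.0 jawz -0.007 dq 0.7
[ 1.91 -0.34 -1.41  2.3  -0.65  1.17  2.44] p [ 0.289 -0.013  0.229] tilt 17.6 az 92.0 jawz 0.302 dq 1.95
[ 1.46 -0.34 -0.92  2.31 -0.54  1.29  2.38] p [ 0.239 -0.027  0.277] tilt 17.6 az 92.0 jawz 0.302 dq 0.49
[ 0.9  -0.34 -0.39  2.3  -0.39  1.39  2.21] p [ 0.196 -0.039  0.316] tilt 18.9 az 98.0 jawz 0.321 dq 0.57
```

>>> play_rows([
  [-0.2,0,-1,0,0],
  [-0.2,0,-1,0,0],
  [-0.2,0,-1,0,0],
])

```text
time: 19.95
eef_pos: [0.4398, -0.0387, 0.1988]
tool_rot: [[0.515, -0.003, 0.857], [-0.03, 0.999, 0.022], [-0.857, -0.037, 0.514]]
contact_force: [-0.7, -0.5, -0.0]
finger_gap: 0.0877
```

```bash
python3 st.py;python3 -c "
from h import *
s=env.read_state();q=s['qpos'];rows(q,[[-.2,0,-1,0]]*6)"
```

```text
t 19.95 q [ 1.391 -0.013 -1.409  2.436  0.166  0.171  1.406] 
p [ 0.44  -0.039  0.199] F [-0.714 -0.541 -0.003] gap 0.0877
[[ 0.515 -0.003  0.857]
 [-0.03   0.999  0.022]
 [-0.857 -0.037  0.514]]
tilt deg 31.027401499609734 az of x -3.346793778399655 jaw slope -2.1242208909640756 jaw az 90.18853857734337
[ 1.49 -0.13 -1.41  2.44 -0.45  0.31  2.04] p [ 0.404 -0.041  0.19 ] tilt 25.0 az -3.0 jawz -0.025 dq 0.63
[ 1.67 -0.34 -1.4   2.44 -0.81  0.57  2.46] p [ 0.366 -0.043  0.186] tilt 19.0 az -1.0 jawz -0.01 dq 0.42
[ 1.59 -0.34 -1.3   2.44 -0.67  0.68  2.37] p [ 0.327 -0.046  0.187] tilt 13.2 az 3.0 jawz 0.008 dq 0.14
[ 1.5  -0.34 -1.18  2.44 -0.56  0.79  2.31] p [ 0.287 -0.05   0.193] tilt 7.9 az 14.0 jawz 0.03 dq 0.12
[ 1.39 -0.34 -1.03  2.44 -0.46  0.91  2.27] p [ 0.246 -0.055  0.203] tilt 4.2 az 50.0 jawz 0.055 dq 0.15
[ 1.24 -0.34 -0.85  2.44 -0.37  1.03  2.24] p [ 0.206 -0.06   0.218] tilt 5.2 az 110.0 jawz 0.085 dq 0.18
```

```bash
python3 go.py '[.44,-.01,.36]'; python3 -c "
from h import *
s=env.read_state();q=s['qpos'];q=sim(q,s['tool_rot'],[[.46,-.01,.37],[.41,-.01,.33]]);rows(q,[[0,0,-1,0]]*8)"
```

```text
delta [0.0002 0.0287 0.1612] total in tool units [-2.78  0.45  1.67] |max| 2.78
[ 0.46 -0.01  0.37] -> [ 0.91 -0.34 -0.82  2.17 -0.39  0.68  1.87] pe mm 0.0 re deg 0.0 elbow [-0.13  0.12  0.8 ]
[ 0.41 -0.01  0.33] -> [ 0.17 -0.34 -0.3   2.34  0.01  0.6   1.43] pe mm 1.0 re deg 0.3 elbow [-0.18  0.    0.8 ]
[-0.31 -0.34  0.04  2.44  0.25  0.57  1.14] p [0.39  0.001 0.281] tilt 28.5 az 1.0 jawz -0.004 dq 0.48
[ 0.62 -0.34 -0.65  2.44 -0.37  0.58  1.83] p [ 0.357 -0.001  0.256] tilt 24.0 az 2.0 jawz 0.005 dq 0.94
[ 0.67 -0.34 -0.67  2.44 -0.36  0.69  1.83] p [ 0.324 -0.002  0.242] tilt 17.6 az 3.0 jawz 0.01 dq 0.11
[ 0.67 -0.34 -0.66  2.44 -0.33  0.8   1.82] p [ 0.289 -0.004  0.234] tilt 11.3 az 6.0 jawz 0.017 dq 0.11
[ 0.66 -0.34 -0.64  2.44 -0.29  0.91  1.81] p [ 0.253 -0.006  0.23 ] tilt 5.2 az 18.0 jawz 0.026 dq 0.11
[ 0.61 -0.34 -0.59  2.44 -0.26  1.03  1.79] p [ 0.217 -0.009  0.232] tilt 2.4 az 121.0 jawz 0.037 dq 0.11
[ 0.54 -0.34 -0.51  2.44 -0.22  1.14  1.78] p [ 0.181 -0.012  0.238] tilt 7.9 az 159.0 jawz 0.052 dq 0.12
[ 0.44 -0.34 -0.4   2.44 -0.19  1.26  1.76] p [ 0.146 -0.016  0.248] tilt 13.9 az 164.0 jawz 0.075 dq 0.12
```

>>> play_rows([
  [-0.7,0.1,0.5,0,0],
  [-0.8,0.1,0.5,0,0],
  [-0.8,0.1,0.5,0,0],
  [-0.7,0.1,0.5,0,0],
])

```text
time: 20.35
eef_pos: [0.4399, -0.0266, 0.3232]
tool_rot: [[0.476, 0.012, 0.879], [-0.055, 0.998, 0.016], [-0.878, -0.055, 0.476]]
contact_force: [0.5, -0.3, -0.4]
finger_gap: 0.0874
```

```bash
python3 st.py;python3 -c "
from h import *
s=env.read_state();q=s['qpos'];rows(q,[[0,0,-1,0]]*8)"
```

```text
t 20.35 q [ 0.955 -0.31  -0.869  2.247 -0.357  0.618  1.864] 
p [ 0.44  -0.027  0.323] F [ 0.482 -0.269 -0.45 ] gap 0.0874
[[ 0.476  0.012  0.879]
 [-0.055  0.998  0.016]
 [-0.878 -0.055  0.476]]
tilt deg 28.635285154457993 az of x -6.537048787136972 jaw slope -3.1735964964190417 jaw az 89.29121679259728
[ 0.63 -0.34 -0.62  2.36 -0.25  0.57  1.74] p [ 0.398 -0.027  0.3  ] tilt 28.6 az -7.0 jawz -0.055 dq 0.32
[ 0.14 -0.34 -0.27  2.44  0.04  0.6   1.41] p [ 0.363 -0.029  0.273] tilt 25.7 az -7.0 jawz -0.054 dq 0.5
[ 0.44 -0.34 -0.46  2.44 -0.16  0.67  1.65] p [ 0.33  -0.033  0.255] tilt 19.7 az -7.0 jawz -0.041 dq 0.3
[ 0.56 -0.34 -0.53  2.44 -0.21  0.77  1.74] p [ 0.296 -0.034  0.242] tilt 13.3 az -8.0 jawz -0.03 dq 0.12
[ 0.6  -0.34 -0.54  2.44 -0.22  0.88  1.77] p [ 0.261 -0.036  0.236] tilt 7.0 az -7.0 jawz -0.015 dq 0.11
[ 0.61 -0.34 -0.52  2.44 -0.21  1.    1.79] p [ 0.224 -0.039  0.234] tilt 0.8 az 18.0 jawz 0.004 dq 0.11
[ 0.59 -0.34 -0.47  2.44 -0.18  1.11  1.81] p [ 0.188 -0.042  0.238] tilt 5.5 az 163.0 jawz 0.029 dq 0.11
[ 0.54 -0.34 -0.39  2.44 -0.16  1.23  1.83] p [ 0.152 -0.045  0.246] tilt 11.7 az 162.0 jawz 0.061 dq 0.12
```

Good: q6 = 0.62 gives plenty of room. Pushing inward.

>>> play_rows([
  [0,0,-1,0,0],
  [0,0,-1,0,0],
  [0,0,-1,0,0],
  [0,0,-1,0,0],
])

```text
time: 20.75
eef_pos: [0.3719, -0.0314, 0.2751]
tool_rot: [[0.462, 0.022, 0.887], [-0.073, 0.997, 0.013], [-0.884, -0.071, 0.462]]
contact_force: [0.2, -0.4, -0.5]
finger_gap: 0.0878
```

```bash
python3 st.py;python3 -c "
from h import *
s=env.read_state();q=s['qpos'];rows(q,[[0,0,-1,0]]*6)"
```

```text
t 20.75 q [ 0.357 -0.337 -0.439  2.436 -0.048  0.54   1.507] 
p [ 0.372 -0.031  0.275] F [ 0.187 -0.36  -0.512] gap 0.0878
[[ 0.462  0.022  0.887]
 [-0.073  0.997  0.013]
 [-0.884 -0.071  0.462]]
tilt deg 27.85604322493175 az of x -8.973663074196814 jaw slope -4.04735799920816 jaw az 88.7205363394905
[ 0.52 -0.34 -0.55  2.44 -0.16  0.62  1.63] p [ 0.342 -0.032  0.256] tilt 21.9 az -11.0 jawz -0.067 dq 0.16
[ 0.58 -0.34 -0.59  2.44 -0.18  0.73  1.68] p [ 0.308 -0.033  0.243] tilt 15.5 az -14.0 jawz -0.06 dq 0.11
[ 0.6  -0.34 -0.59  2.44 -0.18  0.84  1.69] p [ 0.273 -0.034  0.236] tilt 9.3 az -20.0 jawz -0.052 dq 0.11
[ 0.58 -0.34 -0.56  2.44 -0.17  0.95  1.7 ] p [ 0.237 -0.035  0.233] tilt 3.4 az -45.0 jawz -0.041 dq 0.11
[ 0.53 -0.34 -0.5   2.44 -0.15  1.07  1.69] p [ 0.201 -0.036  0.236] tilt 4.1 az -158.0 jawz -0.028 dq 0.12
[ 0.45 -0.34 -0.41  2.44 -0.13  1.19  1.68] p [ 0.165 -0.038  0.243] tilt 9.9 az -178.0 jawz -0.01 dq 0.12
```

>>> play_rows([
  [0,0,-1,0.5,0],
  [0,0,-1,0.5,0],
  [0,0,-1,0,0],
  [0,0,-1,0,0],
])

```text
time: 21.15
eef_pos: [0.3352, -0.0168, 0.2495]
tool_rot: [[0.338, 0.079, 0.938], [-0.056, 0.996, -0.063], [-0.939, -0.031, 0.342]]
contact_force: [-0.4, 0.2, -0.1]
finger_gap: 0.0879
```

```bash
python3 st.py;python3 -c "
from h import *
s=env.read_state();q=s['qpos'];rows(q,[[0,0,-1,0]]*6)"
```

```text
t 21.15 q [ 0.562 -0.336 -0.622  2.436 -0.193  0.646  1.565] 
p [ 0.335 -0.017  0.25 ] F [-0.353  0.24  -0.113] gap 0.0879
[[ 0.338  0.079  0.938]
 [-0.056  0.996 -0.063]
 [-0.939 -0.031  0.342]]
tilt deg 20.052733977207858 az of x -9.341625683847607 jaw slope -1.759802387167229 jaw az 85.48681012041419
[ 0.56 -0.34 -0.63  2.44 -0.18  0.75  1.55] p [ 0.302 -0.013  0.239] tilt 14.0 az -14.0 jawz -0.039 dq 0.1
[ 0.52 -0.34 -0.62  2.44 -0.17  0.86  1.51] p [ 0.266 -0.009  0.233] tilt 8.1 az -25.0 jawz -0.05 dq 0.11
[ 0.45 -0.34 -0.59  2.44 -0.14  0.98  1.45] p [ 0.23  -0.004  0.232] tilt 3.9 az -74.0 jawz -0.063 dq 0.12
[ 0.34 -0.34 -0.53  2.44 -0.13  1.1   1.38] p [0.194 0.001 0.236] tilt 6.6 az -140.0 jawz -0.081 dq 0.12
[ 0.17 -0.34 -0.45  2.44 -0.11  1.22  1.29] p [0.159 0.008 0.244] tilt 12.1 az -156.0 jawz -0.103 dq 0.17
[-0.04 -0.34 -0.34  2.44 -0.11  1.34  1.18] p [0.124 0.017 0.256] tilt 18.1 az -160.0 jawz -0.131 dq 0.21
```

>>> play_rows([
  [0,-0.2,-1,0.1,0],
  [0,-0.2,-1,0,0],
  [0,-0.2,-1,0,0],
  [0,-0.2,-1,0,0],
])

```text
time: 21.55
eef_pos: [0.2866, -0.0549, 0.2413]
tool_rot: [[0.202, 0.08, 0.976], [-0.042, 0.996, -0.073], [-0.979, -0.027, 0.204]]
contact_force: [0.2, 0.3, -0.1]
finger_gap: 0.088
```

```bash
python3 st.py;python3 -c "
from h import *
s=env.read_state();q=s['qpos'];rows(q,[[0,0,-1,0]]*3);rows(q,[[0,-.3,-1,0]]*3)"
```

```text
t 21.55 q [ 0.633 -0.336 -0.534  2.436 -0.207  0.8    1.729] 
p [ 0.287 -0.055  0.241] F [ 0.152  0.344 -0.116] gap 0.088
[[ 0.202  0.08   0.976]
 [-0.042  0.996 -0.073]
 [-0.979 -0.027  0.204]]
tilt deg 11.886752837612997 az of x -11.899398160061862 jaw slope -1.5309359856162341 jaw az 85.3951690359148
[ 0.65 -0.34 -0.53  2.44 -0.21  0.91  1.76] p [ 0.251 -0.054  0.236] tilt 5.8 az -12.0 jawz -0.013 dq 0.11
[ 0.66 -0.34 -0.5   2.44 -0.2   1.02  1.78] p [ 0.215 -0.053  0.235] tilt 0.6 az 137.0 jawz 0.006 dq 0.11
[ 0.63 -0.34 -0.45  2.44 -0.18  1.13  1.79] p [ 0.178 -0.053  0.239] tilt 6.7 az 160.0 jawz 0.03 dq 0.11
[ 0.74 -0.34 -0.53  2.44 -0.23  0.9   1.85] p [ 0.249 -0.069  0.236] tilt 6.2 az -8.0 jawz -0.006 dq 0.12
[ 0.86 -0.34 -0.52  2.44 -0.23  1.    1.99] p [ 0.209 -0.086  0.235] tilt 1.8 az 55.0 jawz 0.027 dq 0.14
[ 1.   -0.34 -0.5   2.44 -0.22  1.1   2.14] p [ 0.167 -0.103  0.237] tilt 5.2 az 126.0 jawz 0.069 dq 0.15
```

>>> play_rows([
  [0,0,-1,0,0],
  [0,0,-1,0,0],
  [0,0,-1,0,0],
  [0,0,-1,0,0],
  [0,0,-0.8,0,0],
])

```text
time: 22.05
eef_pos: [0.2178, -0.0915, 0.2371]
tool_rot: [[0.038, 0.073, 0.997], [0.006, 0.997, -0.074], [-0.999, 0.009, 0.037]]
contact_force: [0.3, -0.1, 0.4]
finger_gap: 0.0879
```

```bash
python3 st.py; python3 go.py '[.5115,-.381,.26]';python3 -c "
from h import *
s=env.read_state();q=s['qpos'];sim(q,s['tool_rot'],[[.45,-.2,.28],[.5115,-.381,.28]])
save('wrist','wrist8');save('scene','scene8')"
```

```text
t 22.05 q [ 0.792 -0.336 -0.473  2.436 -0.204  0.983  1.948] 
p [ 0.218 -0.092  0.237] F [ 0.307 -0.052  0.413] gap 0.0879
[[ 0.038  0.073  0.997]
 [ 0.006  0.997 -0.074]
 [-0.999  0.009  0.037]]
tilt deg 2.199248477985822 az of x 9.030134399393848 jaw slope 0.5036438189851815 jaw az 85.79777711788414
delta [ 0.2937 -0.2895  0.0229] total in tool units [-0.27 -5.34  6.3 ] |max| 6.3
[ 0.45 -0.2   0.28] -> [ 0.78  0.16 -0.53  1.93  0.07  1.04  1.72] pe mm 0.0 re deg 0.0 elbow [ 0.04 -0.08  0.83]
[ 0.5115 -0.381   0.28  ] -> [ 0.87  0.41 -0.42  1.6   0.15  1.14  1.91] pe mm 0.0 re deg 0.0 elbow [ 0.11 -0.18  0.79]
```

View pics/scene8.png

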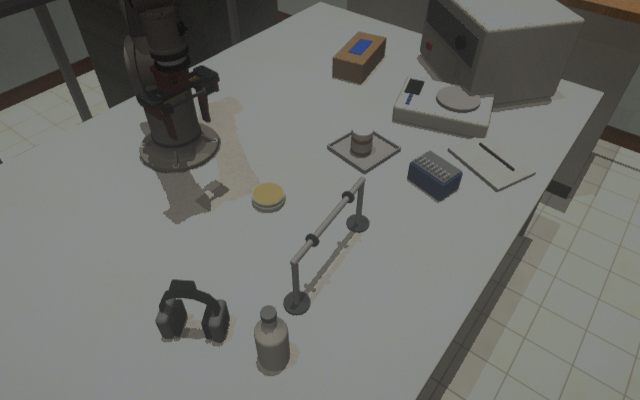

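>>> play_rows([
  [-0.3,-0.5,0.7,0,0],
  [-0.3,-0.5,0.7,0,0],
  [-0.3,-0.5,0.7,0,0],
  [-0.2,-0.5,0.7,-0.5,0],
  [-0.1,-0.5,0.7,-0.8,0],
  [-0.1,-0.5,0.5,-0.8,0],
  [-0.1,-0.5,0.3,-0.8,0],
  [0,-0.5,0.2,-0.8,0],
  [0,-0.3,0,-0.8,0],
  [0,0,0,-0.8,0],
])

```text
time: 23.15
eef_pos: [0.4597, -0.3123, 0.3124]
tool_rot: [[0.04, -0.458, 0.888], [0.004, 0.889, 0.459], [-0.999, -0.014, 0.037]]
contact_force: [-0.7, 0.6, 0.4]
finger_gap: 0.0877
```

```bash
python3 st.py; python3 go.py '[.5115,-.381,.26]';python3 -c "
from h import *
save('wrist','wrist9')"
```

```text
t 23.15 q [ 0.865  0.235 -0.435  1.754  0.085  1.141  2.455] 
p [ 0.46  -0.312  0.312] F [-0.651  0.567  0.35 ] gap 0.0877
[[ 0.04  -0.458  0.888]
 [ 0.004  0.889  0.459]
 [-0.999 -0.014  0.037]]
tilt deg 2.2791297584144745 az of x 6.415617355622281 jaw slope -0.812247971345096 jaw az 117.28391316659253
delta [ 0.0518 -0.0687 -0.0524] total in tool units [ 1.08 -1.68  0.25] |max| 1.68
```

View pics/wrist9.png

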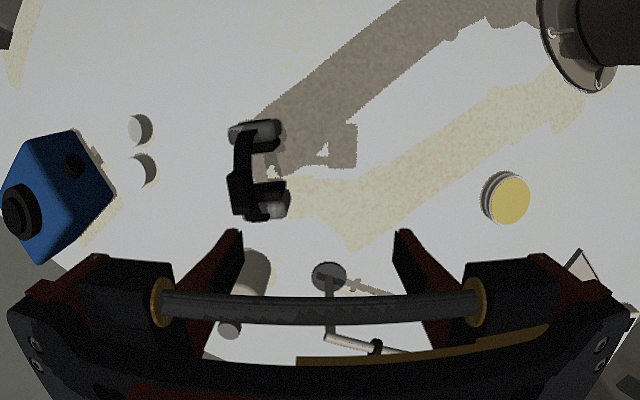

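Run:
```python
import cv2
b=cv2.imread('pics/wrist9.png')[105:235,205:345]
b=cv2.convertScaleAbs(b,alpha=1.8,beta=20)
cv2.imwrite('pics/c9.png',cv2.resize(b,None,fx=4.5,fy=4.5,interpolation=cv2.INTER_CUBIC))
```

```text
(no output)
```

View pics/c9.png

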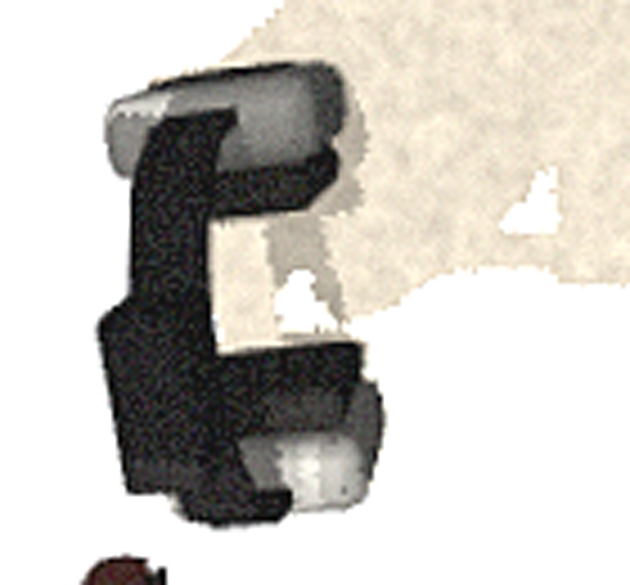

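Run:
```python
from h import *
W=load('wrist9')
a=onz(W,226.8,177.2,.161,True);b=onz(W,233.9,214.1,.161,True);print(a,b,np.linalg.norm(a-b),np.degrees(np.arctan2(*(b-a)[[1,0]])))
```

```text
[ 0.49710142 -0.39942683  0.161     ] [ 0.53044664 -0.37758658  0.161     ] 0.03986101769322357 33.22376083091305
```

>>> play_rows([
  [0.3,-0.6,0.1,0,0],
  [0.3,-0.6,0.1,0,0],
  [0,-0.4,0.1,0,0],
])

```text
time: 23.5
eef_pos: [0.5141, -0.3716, 0.2833]
tool_rot: [[0.04, -0.463, 0.886], [0.005, 0.886, 0.463], [-0.999, -0.014, 0.038]]
contact_force: [0.1, -0.5, 0.1]
finger_gap: 0.088
```

```bash
python3 st.py;python3 - <<'E'
from h import *
f=save('wrist','wrist10')
b=cv2.imread('pics/wrist10.png')[90:290,220:420]
b=cv2.convertScaleAbs(b,alpha=1.8,beta=20)
cv2.imwrite('pics/c10.png',cv2.resize(b,None,fx=3,fy=3,interpolation=cv2.INTER_CUBIC))
E
```

```text
t 23.5 q [ 0.845  0.392 -0.407  1.611  0.142  1.138  2.462] 
p [ 0.514 -0.372  0.283] F [ 0.069 -0.545  0.05 ] gap 0.088
[[ 0.04  -0.463  0.886]
 [ 0.005  0.886  0.463]
 [-0.999 -0.014  0.038]]
tilt deg 2.323553856098122 az of x 7.331404845890769 jaw slope -0.803572608384106 jaw az 117.55415369578132
```

View pics/c10.png

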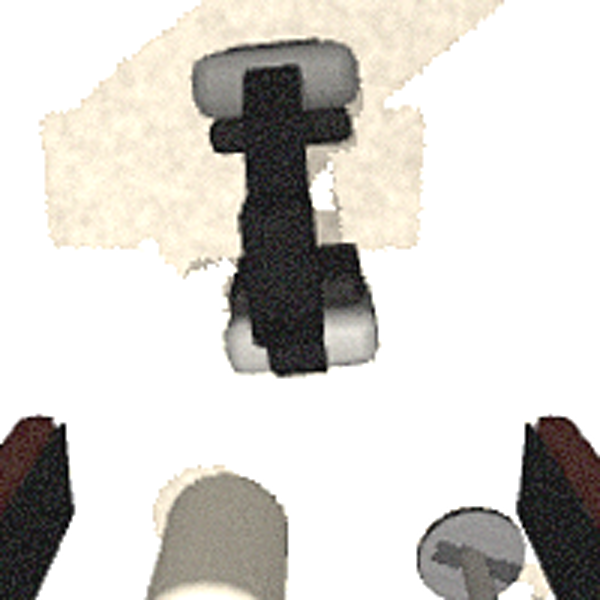

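Run:
```python
from h import *
W=load('wrist10');g=lambda x,y,z:onz(W,220+x/3,90+y/3,z,True).round(4)
a=g(241,203,.161);b=g(255,345,.161);c=g(311,203,.161);d=g(325,340,.161)
print(a,b,c,d);print('len',np.linalg.norm(a-b),'w',np.linalg.norm(a-c),'yaw',np.degrees(np.arctan2(*(b-a)[[1,0]])))
n=(b-a)/np.linalg.norm(b-a);n=n[:2];ny=np.array([-n[1],n[0]])
print('ctr from left edge',((a+b)/2)[:2]+ny*.011, 'mean4',(a+b+c+d)/4)
# cups
t1=g(193,85,.06);t2=g(357,75,.06);print('cup A sides',t1,t2,np.linalg.norm(t1-t2),(t1+t2)/2,np.degrees(np.arctan2(*(t2-t1)[[1,0]])))
t1=g(228,340,.06);t2=g(377,330,.06);print('cup B sides',t1,t2,np.linalg.norm(t1-t2),(t1+t2)/2,np.degrees(np.arctan2(*(t2-t1)[[1,0]])))
```

```text
[ 0.4948 -0.4015  0.161 ] [ 0.5315 -0.3784  0.161 ] [ 0.4854 -0.3837  0.161 ] [ 0.5203 -0.3605  0.161 ]
len 0.04336473221409302 w 0.02012958022413785 yaw 32.18745180416776
ctr from left edge [ 0.5072904  -0.38064059] mean4 [ 0.508    -0.381025  0.161   ]
cup A sides [ 0.4814 -0.4373  0.06  ] [ 0.4486 -0.3824  0.06  ] 0.06395193507627428 [ 0.465   -0.40985  0.06   ] 120.85620223186028
cup B sides [ 0.5691 -0.3782  0.06  ] [ 0.5364 -0.3255  0.06  ] 0.06202080296158702 [ 0.55275 -0.35185  0.06   ] 121.81932681015662
```

```bash
python3 go.py '[.508,-.381,.20]';python3 go.py '[.508,-.381,.155]'
```

```text
delta [-0.008  -0.0075 -0.0839] total in tool units [ 1.67 -0.03 -0.28] |max| 1.67
delta [-0.008  -0.0075 -0.1289] total in tool units [ 2.57 -0.02 -0.31] |max| 2.57
```

>>> play_rows([
  [0.5,0,-0.1,-0.3,0.4],
  [0.5,0,-0.1,-0.3,0.4],
  [0.5,0,-0.1,0,0.4],
  [0.2,0,0,0,0.4],
])

```text
time: 23.95
eef_pos: [0.5108, -0.3768, 0.1972]
tool_rot: [[0.048, -0.513, 0.857], [0.004, 0.858, 0.514], [-0.999, -0.022, 0.043]]
contact_force: [-0.9, 1.0, 0.6]
finger_gap: 0.0594
```

```bash
python3 st.py;python3 go.py '[.508,-.381,.155]'
python3 - <<'E'
from h import *
f=save('wrist','wrist11')
b=cv2.convertScaleAbs(cv2.imread('pics/wrist11.png')[120:370,180:460],alpha=1.8,beta=20)
cv2.imwrite('pics/c11.png',cv2.resize(b,None,fx=2.4,fy=2.4,interpolation=cv2.INTER_CUBIC))
E
```

```text
t 23.95 q [ 0.852  0.468 -0.404  1.707  0.185  0.967  2.499] 
p [ 0.511 -0.377  0.197] F [-0.911  0.964  0.574] gap 0.0594
[[ 0.048 -0.513  0.857]
 [ 0.004  0.858  0.514]
 [-0.999 -0.022  0.043]]
tilt deg 2.7552638422888576 az of x 4.3006368221826685 jaw slope -1.233455906061672 jaw az 120.87740541105515
delta [-0.0028 -0.0042 -0.0422] total in tool units [ 0.84 -0.03 -0.13] |max| 0.84
```

View pics/c11.png

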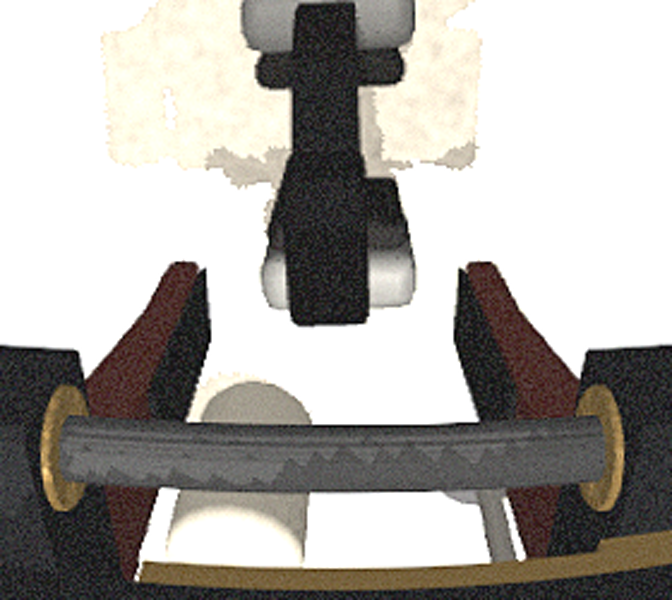

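The lug sits centred and aligned: lug middle at crop column 328, finger middle at 332. Descend and grip.

>>> play_rows([
  [0.4,0,-0.07,0,0.4],
  [0.3,0,-0.06,0,0.4],
  [0.12,0,0,0,0.4],
], grip_force=30)

```text
time: 24.3
eef_pos: [0.5105, -0.3778, 0.1575]
tool_rot: [[0.053, -0.514, 0.856], [0.003, 0.858, 0.514], [-0.999, -0.025, 0.046]]
contact_force: [-0.7, -0.0, -0.8]
finger_gap: 0.0525
```

```bash
python3 st.py
```

```text
t 24.3 q [ 0.846  0.509 -0.394  1.743  0.208  0.888  2.485] 
p [ 0.511 -0.378  0.157] F [-0.665 -0.015 -0.755] gap 0.0525
[[ 0.053 -0.514  0.856]
 [ 0.003  0.858  0.514]
 [-0.999 -0.025  0.046]]
tilt deg 3.0138828309327454 az of x 2.7676737370343334 jaw slope -1.4235264258238238 jaw az 120.93086469952956
```

>>> play_rows([
  [0,0,0,0,1],
  [0,0,0,0,1],
  [0,0,0,0,1],
  [0,0,0,0,1],
], grip_force=40)

```text
time: 24.7
eef_pos: [0.5125, -0.3776, 0.1599]
tool_rot: [[0.056, -0.514, 0.856], [0.001, 0.857, 0.515], [-0.998, -0.028, 0.048]]
contact_force: [-0.3, 0.3, 0.6]
finger_gap: 0.0243
```

```bash
python3 st.py; python3 -c "
from h import *
s=env.read_state();q=s['qpos']
R=s['tool_rot'];sim(q,R,[[.511,-.378,.33],[.58,-.2,.36],[.626,-.067,.36]])"
```

```text
t 24.7 q [ 0.845  0.507 -0.395  1.74   0.207  0.889  2.484] 
p [ 0.512 -0.378  0.16 ] F [-0.262  0.314  0.65 ] gap 0.0243
[[ 0.056 -0.514  0.856]
 [ 0.001  0.857  0.515]
 [-0.998 -0.028  0.048]]
tilt deg 3.1824216097060103 az of x 1.1152672359454932 jaw slope -1.5838125766057387 jaw az 120.93614003201196
[ 0.511 -0.378  0.33 ] -> [ 0.87  0.36 -0.42  1.56  0.13  1.21  2.55] pe mm 0.0 re deg 0.0 elbow [ 0.1  -0.16  0.8 ]
[ 0.58 -0.2   0.36] -> [ 0.63  0.31 -0.5   1.57  0.14  1.25  2.22] pe mm 0.0 re deg 0.0 elbow [ 0.11 -0.12  0.81]
[ 0.626 -0.067  0.36 ] -> [ 0.43  0.34 -0.55  1.53  0.19  1.27  1.96] pe mm 0.0 re deg 0.0 elbow [ 0.15 -0.1   0.8 ]
```

>>> play_rows([
  [0,0,0,0,1],
  [-0.2,0,0,0,1],
  [-0.4,0,0,0,1],
  [-0.6,0,0,0,1],
  [-0.7,0,0,0,1],
  [-0.8,0,0,0,1],
  [-0.8,0,0,0,1],
  [-0.6,0,0,0,1],
  [-0.2,0,0,0,1],
])

```text
time: 25.6
eef_pos: [0.4975, -0.3764, 0.3839]
tool_rot: [[0.05, -0.515, 0.856], [0.005, 0.857, 0.515], [-0.999, -0.021, 0.045]]
contact_force: [-0.4, -0.6, -1.8]
finger_gap: 0.0217
```

```bash
python3 st.py; python3 go.py '[.6316,-.0664,.37]'; python3 -c "
from h import *
save('side','side12')"
```

```text
t 25.6 q [ 0.889  0.311 -0.427  1.498  0.103  1.318  2.571] 
p [ 0.497 -0.376  0.384] F [-0.375 -0.574 -1.808] gap 0.0217
[[ 0.05  -0.515  0.856]
 [ 0.005  0.857  0.515]
 [-0.999 -0.021  0.045]]
tilt deg 2.8800366084898665 az of x 5.6931262880082585 jaw slope -1.230730487993509 jaw az 120.97280945445455
delta [ 0.1341  0.31   -0.0139] total in tool units [0.44 3.94 5.48] |max| 5.48
```

View pics/side12.png

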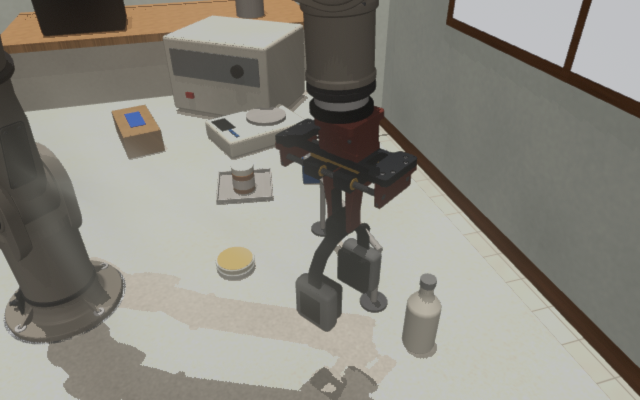

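>>> play_rows([
  [0,0.3,0.4,0.4,1],
  [0,0.4,0.5,0.6,1],
  [0,0.4,0.5,0.7,1],
  [0,0.5,0.5,0.7,1],
  [0,0.5,0.5,0.7,1],
  [0,0.5,0.4,0.6,1],
  [0,0.5,0.4,0.4,1],
])

```text
time: 26.35
eef_pos: [0.5907, -0.1747, 0.3768]
tool_rot: [[0.033, -0.102, 0.994], [0.007, 0.995, 0.102], [-0.999, 0.004, 0.033]]
contact_force: [0.3, -0.8, -2.8]
finger_gap: 0.0217
```

```bash
python3 st.py; python3 go.py '[.6316,-.0664,.37]'
```

```text
t 26.35 q [ 0.545  0.308 -0.458  1.521  0.128  1.313  1.75 ] 
p [ 0.591 -0.175  0.377] F [ 0.304 -0.761 -2.843] gap 0.0217
[[ 0.033 -0.102  0.994]
 [ 0.007  0.995  0.102]
 [-0.999  0.004  0.033]]
tilt deg 1.9246079450107878 az of x 12.308379812832033 jaw slope 0.21648101478835513 jaw az 95.85245864747151
delta [ 0.0409  0.1083 -0.0068] total in tool units [0.18 2.07 1.03] |max| 2.07
```

Jaw azimuth is 95.85°, which matches the rail. Move over the rail.

>>> play_rows([
  [0,0.5,0.25,0,1],
  [0,0.6,0.3,0,1],
  [0,0.6,0.3,0,1],
  [0,0.4,0.2,0,1],
  [0,0,0,0,1],
])

```text
time: 26.85
eef_pos: [0.6311, -0.0534, 0.3677]
tool_rot: [[0.018, -0.11, 0.994], [0.013, 0.994, 0.11], [-1.0, 0.011, 0.019]]
contact_force: [-0.1, 0.3, -2.5]
finger_gap: 0.0215
```

```bash
python3 st.py; python3 go.py '[.6316,-.0664,.30]'; python3 -c "
from h import *
save('side','side13');save('scene','scene13');save('wrist','wrist13')"
```

```text
t 26.85 q [ 0.364  0.358 -0.504  1.481  0.164  1.328  1.531] 
p [ 0.631 -0.053  0.368] F [-0.075  0.308 -2.512] gap 0.0215
[[ 0.018 -0.11   0.994]
 [ 0.013  0.994  0.11 ]
 [-1.     0.011  0.019]]
tilt deg 1.2459992910324087 az of x 35.93735641487178 jaw slope 0.6159868754600707 jaw az 96.31290536160141
delta [ 0.0005 -0.013  -0.0677] total in tool units [ 1.35 -0.27 -0.04] |max| 1.35
```

View pics/side13.png

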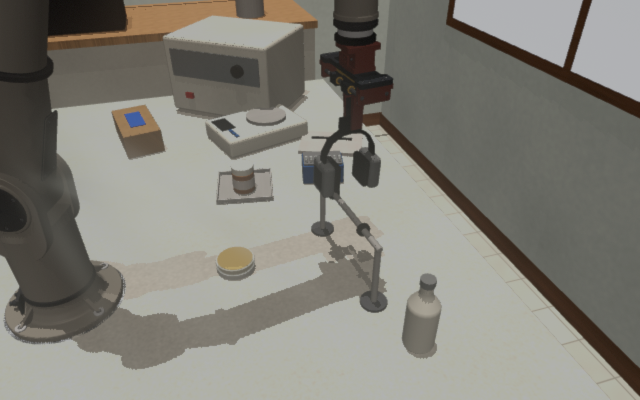

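View pics/scene13.png

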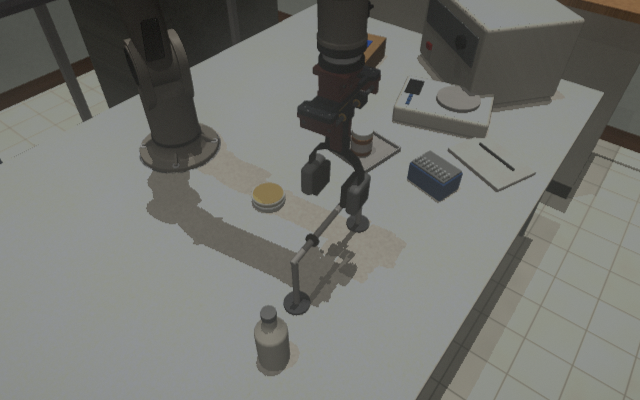

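View pics/wrist13.png

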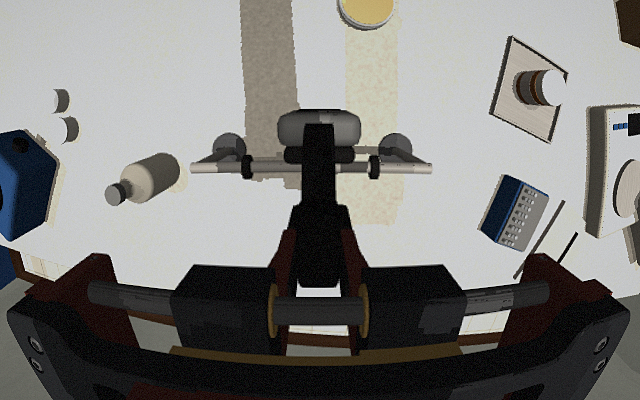

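>>> play_rows([
  [0.2,-0.15,0,-0.05,1],
  [0.4,-0.12,0,0,1],
  [0.4,0,0,0,1],
  [0.2,0,0,0,1],
])

```text
time: 27.4
eef_pos: [0.6323, -0.0825, 0.3052]
tool_rot: [[0.019, -0.098, 0.995], [0.005, 0.995, 0.098], [-1.0, 0.003, 0.02]]
contact_force: [-0.1, -0.1, -1.9]
finger_gap: 0.0217
```

```bash
python3 st.py; python3 go.py '[.6316,-.0664,.20]'; python3 -c "
from h import *
save('side','side14');save('scene','scene14');save('wrist','wrist14')
a=cv2.imread('pics/side14.png')[100:270,270:420];b=cv2.imread('pics/scene14.png')[130:300,260:410]
cv2.imwrite('pics/c14.png',cv2.resize(np.hstack([a,b]),None,fx=2.6,fy=2.6))"
```

```text
t 27.4 q [ 0.392  0.398 -0.485  1.563  0.191  1.209  1.544] 
p [ 0.632 -0.082  0.305] F [-0.11 -0.1  -1.88] gap 0.0217
[[ 0.019 -0.098  0.995]
 [ 0.005  0.995  0.098]
 [-1.     0.003  0.02 ]]
tilt deg 1.1444932038066233 az of x 13.230805782309124 jaw slope 0.15115328119522076 jaw az 95.64257409551298
delta [-0.0007  0.0161 -0.1052] total in tool units [ 2.11  0.32 -0.02] |max| 2.11
```

View pics/c14.png

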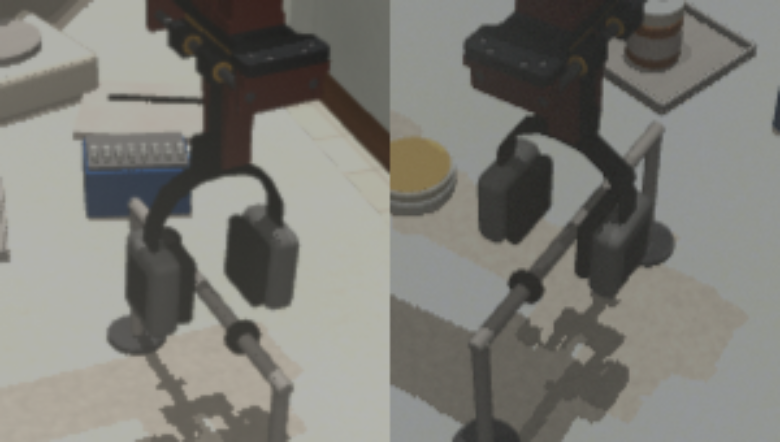

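View pics/wrist14.png

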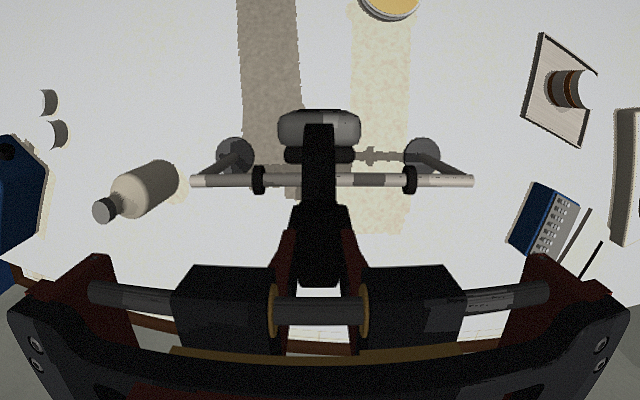

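>>> play_rows([
  [0.3,0.15,0,0,1],
  [0.4,0.1,0,0,1],
  [0.4,0.05,0,0,1],
  [0.4,0,0,0,1],
  [0.2,0,0,0,1],
])

```text
time: 28.05
eef_pos: [0.6365, -0.0626, 0.223]
tool_rot: [[0.032, -0.101, 0.994], [0.006, 0.995, 0.1], [-0.999, 0.003, 0.032]]
contact_force: [-0.7, -0.6, -2.8]
finger_gap: 0.0214
```

```bash
python3 st.py; python3 go.py '[.6316,-.0664,.19]'; python3 -c "
from h import *
save('side','side15');save('scene','scene15');save('wrist','wrist15')
a=cv2.imread('pics/side15.png')[100:270,270:420];b=cv2.imread('pics/scene15.png')[130:300,260:410]
cv2.imwrite('pics/c15.png',cv2.resize(np.hstack([a,b]),None,fx=2.6,fy=2.6))"
```

```text
t 28.05 q [ 0.356  0.464 -0.478  1.662  0.237  1.041  1.479] 
p [ 0.637 -0.063  0.223] F [-0.674 -0.624 -2.81 ] gap 0.0214
[[ 0.032 -0.101  0.994]
 [ 0.006  0.995  0.1  ]
 [-0.999  0.003  0.032]]
tilt deg 1.849411697891243 az of x 10.219890247932376 jaw slope 0.14342177066964087 jaw az 95.77367870266792
delta [-0.0049 -0.0038 -0.033 ] total in tool units [ 0.66 -0.07 -0.13] |max| 0.66
```

View pics/c15.png

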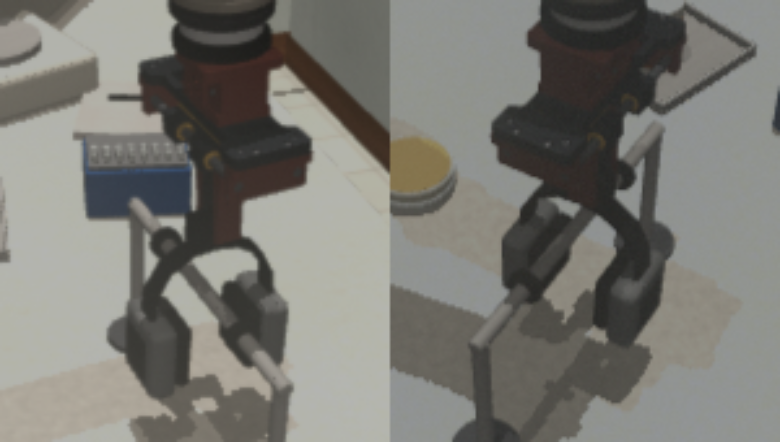

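View pics/wrist15.png

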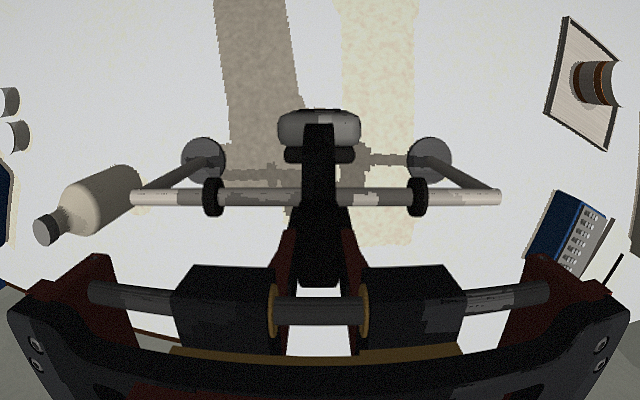

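>>> play_rows([
  [0.2,-0.05,-0.1,0,1],
  [0.2,0,-0.05,0,1],
  [0.1,0,-0.02,0,1],
])

```text
time: 28.5
eef_pos: [0.6313, -0.0665, 0.201]
tool_rot: [[0.039, -0.1, 0.994], [0.005, 0.995, 0.1], [-0.999, 0.001, 0.039]]
contact_force: [-1.0, -0.4, -2.1]
finger_gap: 0.0219
```

```bash
python3 st.py
```

```text
t 28.5 q [ 0.361  0.474 -0.473  1.701  0.249  0.987  1.473] 
p [ 0.631 -0.067  0.201] F [-0.996 -0.357 -2.09 ] gap 0.0219
[[ 0.039 -0.1    0.994]
 [ 0.005  0.995  0.1  ]
 [-0.999  0.001  0.039]]
tilt deg 2.2498129771512345 az of x 7.356148370589483 jaw slope 0.06428272832557395 jaw az 95.71968436098142
```

>>> play_rows([
  [0.1,0,-0.01,0,1],
  [0.08,0,0,0,1],
])

```text
time: 28.7
eef_pos: [0.6309, -0.0669, 0.1912]
tool_rot: [[0.039, -0.099, 0.994], [0.005, 0.995, 0.099], [-0.999, 0.001, 0.039]]
contact_force: [0.6, -0.1, -1.8]
finger_gap: 0.0218
```

>>> play_rows([
  [0.05,0,0,0,1],
  [0.04,0,0,0,1],
])

```text
time: 28.9
eef_pos: [0.6314, -0.0668, 0.1899]
tool_rot: [[0.039, -0.099, 0.994], [0.004, 0.995, 0.099], [-0.999, -0.0, 0.04]]
contact_force: [-9.3, -1.1, 17.3]
finger_gap: 0.0218
```

The band touches the bar at z = 0.190, as predicted (Fz +17 N). I'll relax, check and release.

>>> play_rows([
  [0,0,0,0,1],
])

```text
time: 29.0
eef_pos: [0.6317, -0.0667, 0.1908]
tool_rot: [[0.04, -0.099, 0.994], [0.003, 0.995, 0.098], [-0.999, -0.001, 0.04]]
contact_force: [0.0, 0.4, -2.1]
finger_gap: 0.0217
```

```bash
python3 st.py; python3 -c "
from h import *
save('side','side16');save('scene','scene16')
a=cv2.imread('pics/side16.png')[100:300,270:420];b=cv2.imread('pics/scene16.png')[130:330,260:410]
cv2.imwrite('pics/c16.png',cv2.resize(np.hstack([a,b]),None,fx=2.6,fy=2.6))"
```

```text
t 29.0 q [ 0.357  0.484 -0.469  1.711  0.257  0.967  1.465] 
p [ 0.632 -0.067  0.191] F [ 0.033  0.437 -2.139] gap 0.0217
[[ 0.04  -0.099  0.994]
 [ 0.003  0.995  0.098]
 [-0.999 -0.001  0.04 ]]
tilt deg 2.317644883529409 az of x 4.775328715633638 jaw slope -0.03557282199535783 jaw az 95.65429899021872
```

View pics/c16.png

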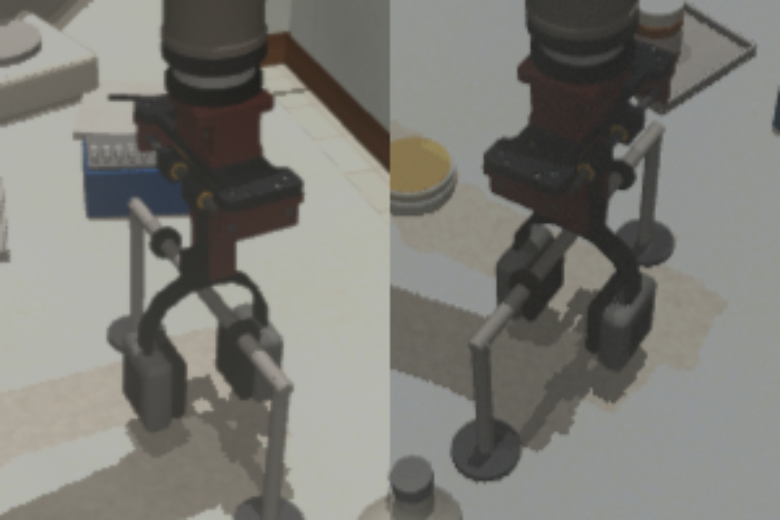

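>>> play_rows([
  [0.03,0,0,0,1],
  [0,0,0,0,0.65],
  [0,0,0,0,0.5],
  [0,0,0,0,0.4],
  [0,0,0,0,0.4],
])

```text
time: 29.6
eef_pos: [0.6332, -0.0665, 0.1904]
tool_rot: [[0.043, -0.099, 0.994], [0.004, 0.995, 0.099], [-0.999, -0.001, 0.043]]
contact_force: [0.0, 0.7, 0.0]
finger_gap: 0.0499
```

```bash
python3 st.py; python3 -c "
from h import *
save('side','side17');save('scene','scene17');save('wrist','wrist17')
a=cv2.imread('pics/side17.png')[100:300,270:420];b=cv2.imread('pics/scene17.png')[130:330,260:410]
cv2.imwrite('pics/c17.png',cv2.resize(np.hstack([a,b]),None,fx=2.6,fy=2.6))"
```

```text
t 29.6 q [ 0.356  0.485 -0.469  1.71   0.258  0.963  1.464] 
p [ 0.633 -0.066  0.19 ] F [0.039 0.712 0.031] gap 0.0499
[[ 0.043 -0.099  0.994]
 [ 0.004  0.995  0.099]
 [-0.999 -0.001  0.043]]
tilt deg 2.487434841188027 az of x 4.7269934846789345 jaw slope -0.04040695494839462 jaw az 95.65718682222985
```

View pics/c17.png

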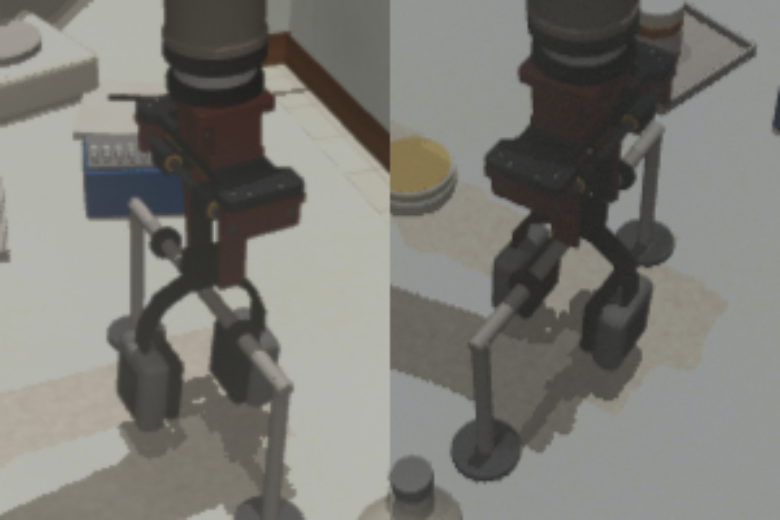

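View pics/wrist17.png

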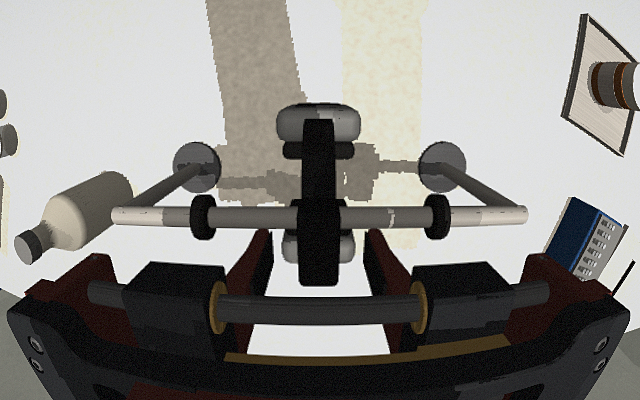

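Released. The muffs rest on the bar with the fingers clear on both sides. Rising straight up.

>>> play_rows([
  [-0.2,0,0,0,0.3],
  [-0.4,0,0,0,0.3],
  [-0.5,0,0,0,0.3],
  [-0.7,0,0,0,0.3],
  [-0.8,0,0,0,0.3],
  [-0.8,0,0,0,0.3],
  [-0.5,0,0,0,0.3],
  [0,0,0,0,0.3],
  [0,0,0,0,0.3],
  [0,0,0,0,0.3],
  [0,0,0,0,0.3],
])

```text
time: 30.85
eef_pos: [0.6226, -0.0665, 0.3953]
tool_rot: [[0.041, -0.1, 0.994], [0.004, 0.995, 0.1], [-0.999, 0.0, 0.042]]
contact_force: [-0.1, -0.2, 0.6]
finger_gap: 0.0616
```

```bash
python3 st.py; python3 -c "
from h import *
save('side','side18');save('scene','scene18');save('wrist','wrist18')"
```

```text
t 30.85 q [ 0.389  0.318 -0.502  1.473  0.154  1.348  1.551] 
p [ 0.623 -0.067  0.395] F [-0.116 -0.209  0.638] gap 0.0616
[[ 0.041 -0.1    0.994]
 [ 0.004  0.995  0.1  ]
 [-0.999  0.     0.042]]
tilt deg 2.3794037401456927 az of x 6.04268820253879 jaw slope 0.011839205398746562 jaw az 95.75776417123537
```

View pics/side18.png

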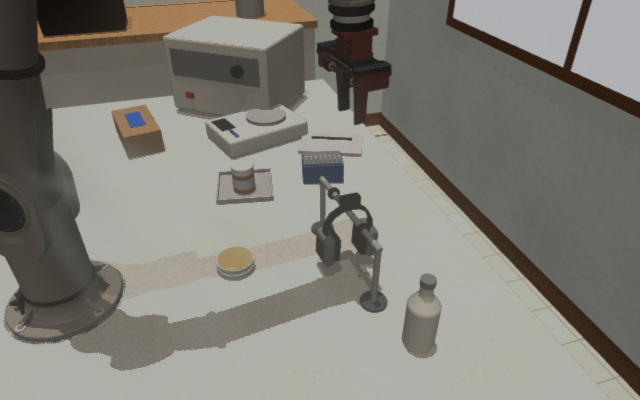

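View pics/scene18.png

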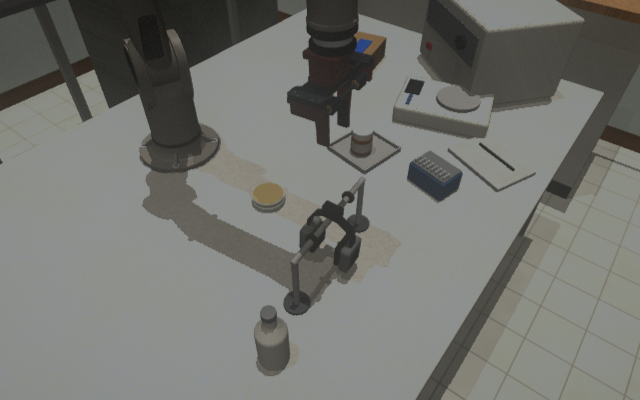

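View pics/wrist18.png

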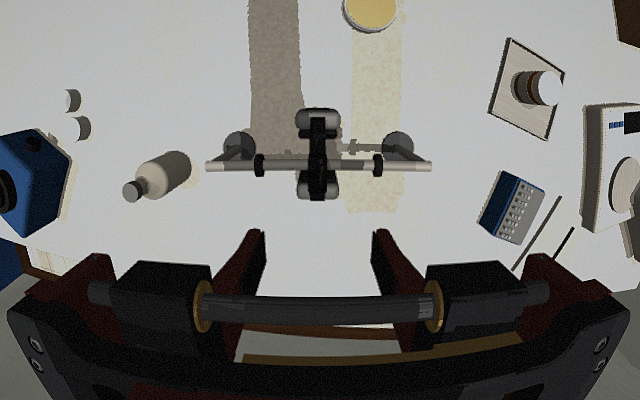

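The muffs hang midway between the collars (wrist view: band at 318, collars at 259 and 377). The jar is upright in the tray and the dishes, bottle and tip box show at their starting pixels. I'll let any swing die down and confirm.

>>> play_rows([
  [-0.2,0,0,0,0.3],
  [0,0,0,0,0.3],
  [0,0,0,0,0.3],
  [0,0,0,0,0.3],
  [0,0,0,0,0.3],
  [0,0,0,0,0.3],
  [0,0,0,0,0.3],
  [0,0,0,0,0.3],
  [0,0,0,0,0.3],
  [0,0,0,0,0.3],
])

```text
time: 32.0
eef_pos: [0.622, -0.0667, 0.4048]
tool_rot: [[0.039, -0.1, 0.994], [0.005, 0.995, 0.1], [-0.999, 0.001, 0.039]]
contact_force: [-0.0, -0.2, 0.7]
finger_gap: 0.0617
```

Run:
```python
from h import *
b=save('side','side19');s=save('scene','scene19')
for n,(x0,x1,y0,y1) in {'muffs':(310,380,190,270),'jar':(215,275,155,205),'dish':(210,260,245,285),'bottle':(398,445,270,355)}.items():
    c=lambda f:f['color'][y0:y1,x0:x1].astype(int).mean(2)
    print(n,'mean diff 18-19',abs(c(load('side18'))-c(b)).mean().round(2),'vs start',abs(c(load('side0'))-c(b)).mean().round(2))
a=cv2.imread('pics/side19.png')[150:280,210:400];d=cv2.imread('pics/scene19.png')[120:300,270:440]
cv2.imwrite('pics/c19a.png',cv2.resize(a,None,fx=4,fy=4));cv2.imwrite('pics/c19b.png',cv2.resize(d,None,fx=3.3,fy=3.3))
```

```text
muffs mean diff 18-19 0.57 vs start 32.21
jar mean diff 18-19 0.45 vs start 11.71
dish mean diff 18-19 0.56 vs start 14.05
bottle mean diff 18-19 0.47 vs start 1.0
```

View pics/c19a.png

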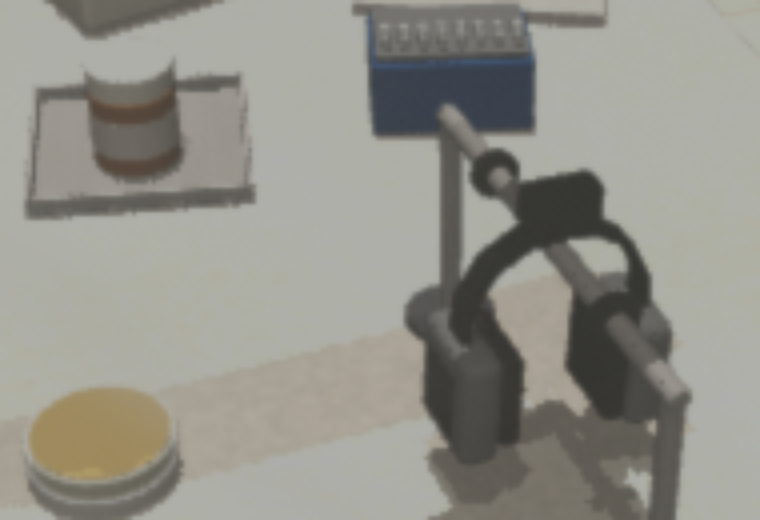

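View pics/c19b.png

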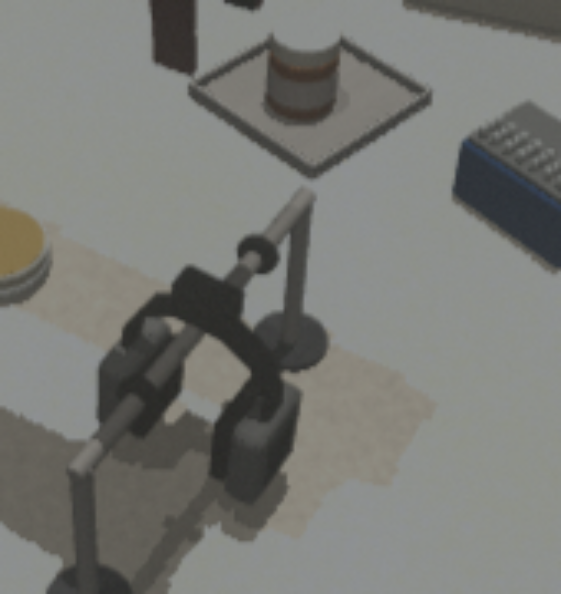

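Everything is still: a cup hangs on each side of the bar, and the jar stands on the tray floor. The dish difference from the start is a moving shadow, since its outline hasn't moved. Handing in.

```bash
python3 -c "
from bench import env
env.close_job()"
```

```text
the job is handed in; nothing more can be done
```

The job is done and handed in at about 32 s of the 70 s allowed. The jar stands upright in the steel tray, and the ear defenders hang over the rail between the collars.

- **Jar:** The moves could not tilt the tool directly. I pushed against the upper reach limit to lean it about 45°, went under the bar from the robot's side and gripped the jar. I lowered it into the tray until the force showed contact (Fz from −4 to about +7 N), then opened.
- **Ear defenders:** I brought the tool back to vertical at the inner reach limit, gripped the lug and turned it to match the rail. I lowered the band onto the bar, with contact at a tool height of 0.190 m as calculated (about 17 N). After easing off, I pressed it down about 1.5 mm more, released and rose straight up.

**Last checks:**
- The band sits midway between the collars, with one cup on each side of the bar.
- The jar stands upright on the tray floor, and two pictures about 1 s apart show nothing moving.
- The tip box, wash bottle and dishes appear where they started. The dish area of the image did differ from the first picture (about 14 grey levels), which I put down to the arm's moving shadow, because the dishes' outline had not shifted.
- The tool was about 2° off vertical while hanging, with no visible effect. No other check failed.

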